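Put the short bar away, hold the long one tight in the drilling fixture

TASK

Two look-alike bevelled guide bars lie on the bench. First put the shorter one away in the row of the tray that matches its length; then lay the longer one on the bed of the drilling fixture with its end against the stop block and its side along the fence, and let go of it. Finally press it firmly against fence and bed together with a diagonal push, down and towards the fence, ready for drilling, and finish while still holding that push; leave the ferrule, the marker and the pen where they are.

Things in the scene. Friction and masses are not known exactly. Their poses are not given: they have to be found in the camera images.
- long_bar_center (a point): The longer guide bar of grey plastic, two dark screw holes in its top; 48 mm wide, 40 mm tall, 130 mm long, about 0.22 kg; stands on its 48 mm wide underside. Same cross-section as the shorter bar, only the length differs. Point: its centre, 20 mm above the underside. y runs along the bar, x across, z up; half a turn about z makes no difference.
- long_bar: The same longer bar; origin at the centre of its underside. Both long top edges are cut off by flat 45 degree bevels, 12 x 12 mm, so its sides are upright up to 28 mm and the flat top is 24 mm wide. Smooth: its friction on bed and fence is about 0.3; a firm hand push is some 15 to 25 N.
- short_bar_center (a point): The shorter guide bar of grey plastic, two dark screw holes in its top; 48 mm wide, 40 mm tall, 90 mm long, about 0.15 kg; stands on its 48 mm wide underside. Same cross-section as the longer bar, only the length differs. Point: its centre, 20 mm above the underside. y runs along the bar, x across, z up; half a turn about z makes no difference.
- short_bar: The same shorter bar; origin at the centre of its underside. Both long top edges are cut off by flat 45 degree bevels, 12 x 12 mm, so its sides are upright up to 28 mm and the flat top is 24 mm wide.
- nest (a point): Drilling fixture, fixed to the bench: where the long bar's centre is when the bar stands on the bed, side on the fence, end on the stop block (28 mm above the bench, 20 above the bed). x points into the fence (roughly away from the robot), y along the fence to the stop block, z up. In this frame the fence's face is at x = +24 mm, the stop block's at y = +65 mm.
- bed: Flat metal bed of the fixture, 8 mm thick, 170 mm along the fence, from x = -42 to +46 mm in the nest's axes. Origin on the bench straight below the nest; axes as the nest.
- fence: Steel fence of the fixture, 14 mm thick and 34 mm above the bed, in two pieces (y = -77 to -36 mm and +36 to +81 mm in the nest's axes); the 72 mm wide notch between them is open down to the bed and leaves room for a finger behind the bar's middle (12 mm high screwed strip 46 to 62 mm behind the nest). Origin and axes as the bed.
- stop_block: Steel stop block of the fixture at its left end, 40 mm (x) by 16 mm (y), 26 mm above the bed, from y = +65 to +81 mm. Origin and axes as the bed.
- short_row (a point): White low tray, fixed to the bench: centre of its shorter row, the one nearer the fixture, where the short bar's centre belongs (24 mm above the bench, 20 mm above the row's floor). Inside 100 mm (x) by 58 mm (y); 5 mm walls 6 mm above the floor, the long sides open over the middle 60 mm. x runs along the row, y towards the longer row (the bar's y axis lies along the row's x), z up.
- long_row (a point): The same tray's longer row, 140 x 58 mm inside, 70 mm beside the short one; it stays empty.
- ferrule: Loose metal pipe ferrule, 50 mm across, 30 mm tall, a bystander; origin at the centre of its underside.
- marker_black: Loose felt marker, 133 mm long, 17 mm thick, a bystander; origin at the centre of its underside, y along it.
- pen_blue: Loose ball pen, 134 mm long, 10 mm thick, a bystander; origin at the centre of its underside, y along it.
Mind the look-alikes: they are no part of the job. What is shaped like the short_bar but green is not meant.

How it is judged:
On the way, in this order (a step that is already met when the one before it is completed fails the run):
1. the short bar stands in the short row of the tray and has been let go (x of short_bar_center in the frame of short_row between -0.01 and 0.01 m and y of short_bar_center in the frame of short_row between -0.01 and 0.01 m and z of short_bar_center in the frame of short_row between -0.003 and 0.003 m and angle between the y axis of short_bar_center and the x axis of short_row, either way round below 0.15 rad and angle between short_bar_center's own z axis and vertical below 0.08 rad and contact force between the fingers and short_bar below 0.1 N), for 0.2 s.
2. the long bar stands on the bed of the fixture near fence and stop block and has been let go (x of long_bar_center in the frame of nest between -0.04 and 0.003 m and y of long_bar_center in the frame of nest between -0.03 and 0.003 m and z of long_bar_center in the frame of nest between -0.003 and 0.003 m and angle between the y axis of long_bar_center and the y axis of nest, either way round below 0.35 rad and angle between long_bar_center's own z axis and vertical below 0.08 rad and contact force between the fingers and long_bar below 0.1 N), for 0.2 s.
At the end, for the whole second after the job is handed in: The long bar stands on the bed within 3 mm of the fence and 6 mm of the stop block, parallel to the fence within 0.04 rad, and the robot presses it onto the fence with over 2 N and onto the bed with over 6 N, still; the short bar stands in the short row (within 10 mm of its middle), let go (all of step 1 and x of long_bar_center in the frame of nest between -0.003 and 0.003 m and y of long_bar_center in the frame of nest between -0.006 and 0.003 m and z of long_bar_center in the frame of nest between -0.003 and 0.003 m and angle between the y axis of long_bar_center and the y axis of nest, either way round below 0.04 rad and angle between long_bar_center's own z axis and vertical below 0.05 rad and contact force between long_bar and fence above 2 N and contact force between long_bar and bed above 6 N and contact force between any of the fingers, the arm and long_bar above 4 N and linear speed of long_bar below 0.01 m/s); the arm keeps its last pose, push and grip.
It fails at once if the metal pipe ferrule is pushed away (more than 25 mm) (distance of ferrule from where it was at the start of the episode above 0.025 m).
It fails at once if the felt marker is pushed away (more than 25 mm) (distance of marker_black from where it was at the start of the episode above 0.025 m).
It fails at once if the ball pen is pushed away (more than 25 mm) (distance of pen_blue from where it was at the start of the episode above 0.025 m).
It also fails if it takes over 72 s, if anything falls off the work surface, if the arm or the gripper's body presses on something with over 40 N, if the wrist force passes 120 N, or if a joint passes its speed limit or range.

ROBOT

A 6-joint arm with a two-finger parallel gripper is mounted at the origin on the work surface; the furniture and walls round the work are solid. World frame = base frame: x ahead of the robot, y to its left, z up, the work surface at z = 0. Lengths are in m, angles in rad, forces in N, time in s.
With the tool pointing down it reaches from about 0.35 to 0.85 m from the base axis. Payload 8.1 kg.
Tool frame: the origin (TCP) lies at the very end of the fingers, on their centre line; the grasp point (between the pads) lies 19 mm behind it (pinch_z is the distance from the TCP to the grasp point, in m); z points along the fingers, y is the direction in which the jaws open and shut (so a half turn about z gives the same grasp; the last joint's range is limited). The gripper opens to 93 mm and grips with 3 to 60 N. Pads are 15 mm wide; open, the fingers measure 128 mm over their backs; the gripper's body (75 mm by 188 mm) begins 65 mm behind the grasp point.
Start: joints at [-1.273, 0.13, 1.488, -0, 1.523, -0.085], TCP at [0.224, -0.557, 0.181] pointing down, gripper open.
Joint ranges: [-2.96, 2.96], [-0.89, 2.26], [0.02, 2.5], [-1.34, 4.48], [0, 2.73], [-2.66, 2.66]. Speed limits (rad/s): [2.39, 2.39, 2.79, 3.14, 3.14, 3.14].

INTERFACE

Orientations are given as a rotation vector (axis times angle).
In Python, from plant import * gives the robot as it stands.
- The arm moves only by the tool move_arm, never from a script. Its argument "series" is a list of rows, each a list of 7 numbers: the shift along the tool's x, y, z each as a share of 10 cm, from -1 to 1, then the turn, a rotation vector about the tool's x, y, z each as a share of 180 degrees, from -1 to 1, then the opening, from -1 (shut) to 1 (fully open). In form: [[dx, dy, dz, rx, ry, rz, jaw], ...]. A call has 1 to 8 rows; each row is the pose to reach, as a shift and turn from the pose commanded when the call began, along the tool's axes at that moment, turning the shorter way round; what a row does not reach only later rows make up. A row lasts 1/10 s, in which the tool goes at most 50 mm and 8.59 degrees, less where a joint would pass 70% of its speed; a pose out of reach is approached as far as the arm can. A call with a number of a shift or a turn outside -1 to 1 is refused whole. A call with a gripper value outside its range is refused whole. The fingers move at their own pace and stop on an object; "squeeze" is the grip in N (left out, the last holds). Time passes only in rows, so rows that repeat a pose let the fingers close. It gives the time, the measured TCP pose, the force and the opening at its end, in the units of the state.
- read_state(): the state, without advancing time (a new reading comes with each control period).
- read_camera(name): name is "side" or "top" or "wrist"; returns a dict with "frame" (480x640x3 uint8, red, green, blue), "K" (3x3 intrinsics, pixels), "rvec" (rotation vector, rad) and "tvec" (3), from world to camera coordinates, as OpenCV has them. Camera axes: x right, y down, z forward; pixel columns grow to the right and rows downward; lengths in m; the calibration is good to about 2 mm. A picture is of the moment at which its call begins. There is no depth.
- close_job(): hands the job in, once; it reports no verdict.
The state is a dict: "t": time; "q": joint angles; "dq": joint speeds; "joint_torque": joint torques, N m; "tool_pos": TCP position; "orientation": TCP orientation; "force": force on the tool from outside, world axes, zero at the start; "wrist_torque": the same for the moment, N m; "opening": finger opening in m.
Only numpy, scipy, OpenCV 4.12 (cv2) and the standard library are available. Lean on these libraries where they do the work, as an engineer would, in place of code of your own. Each camera call takes 0.05 s, during which the arm holds its last target.

## Working session

There is one attempt and no reset: what is moved stays moved. The work goes in short steps, Python scripts to look and compute and a tool call to move; the robot and the scene stay as the last step left them, time stands still between calls to the robot, and variables do not carry over. Pictures are saved under pics/ and viewed, and the job is handed in when it is done.

Besides the shell and the picture viewer there is one more tool, called after "Call:" as name([rows], argument=value, ...), one row to a line, values as JSON. move_arm: Moves the arm, as the interface text tells. Shift numbers are shares of 10 cm and turn numbers shares of 180 degrees, none past 1 either way. Its arguments: {"type":"object","properties":{"series":{"type":"array","items":{"type":"array","items":{"type":"number"}}},"squeeze":{"type":"number"}},"required":["series"]}

```bash
mkdir -p pics; ls; python3 - <<'E'
from plant import *
import cv2
s=read_state();print(s)
for n in ["top","side","wrist"]:
    c=read_camera(n);cv2.imwrite(f"pics/{n}0.png",c["frame"][:,:,::-1]);print(n,c["K"],c["rvec"],c["tvec"])
E
```

```text
pics
{'t': 0.0, 'q': array([-1.27342252e+00,  1.31173216e-01,  1.48924011e+00, -4.26710977e-05,
        1.52300669e+00, -8.53740593e-02]), 'dq': array([ 0.00014928, -0.00043843,  0.00266769, -0.00157535,  0.0005842 ,
       -0.00193396]), 'joint_torque': array([-6.61243648e-04, -5.59838462e+01, -4.91757810e+01,  7.66322413e-02,
        3.49272473e-02, -9.42815541e-05]), 'tool_pos': array([ 0.22391677, -0.55597562,  0.18040183]), 'orientation': array([-3.08245906e+00, -5.97214239e-01,  3.70052546e-04]), 'force': array([-1.38946147,  0.99688602,  0.08415822]), 'wrist_torque': array([ 0.00398274,  0.01399525, -0.03256917]), 'opening': 0.09269848212755542}
top [[497.17198434   0.         326.90345333]
 [  0.         497.17198434 243.60326007]
 [  0.           0.           1.        ]] [ 2.18026002 -2.20222972  0.06274756] [-0.05416693  0.45948335  1.0987795 ]
side [[458.77993731   0.         318.27797851]
 [  0.         458.77993731 240.48428888]
 [  0.           0.           1.        ]] [ 2.13952305  0.03811384 -0.02729231] [-0.46557915  0.01845417  0.95480592]
wrist [[392.78085109   0.         320.88037216]
 [  0.         392.78085109 242.70023039]
 [  0.           0.           1.        ]] [-2.40618583  1.62640747  0.22842869] [-0.59959055 -0.03187164  0.39086922]
```

View pics/top0.png

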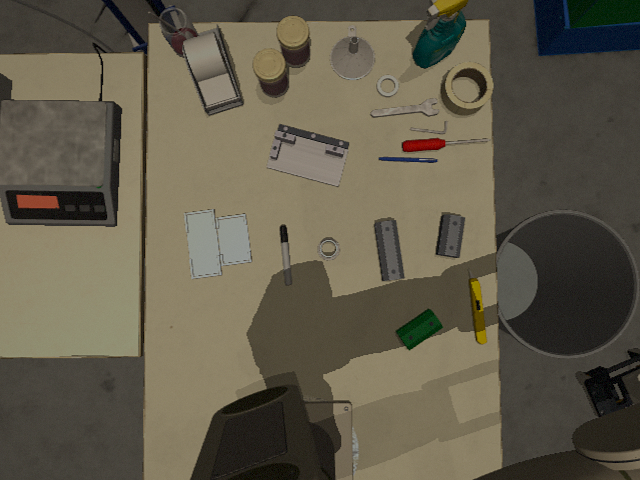

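View pics/side0.png

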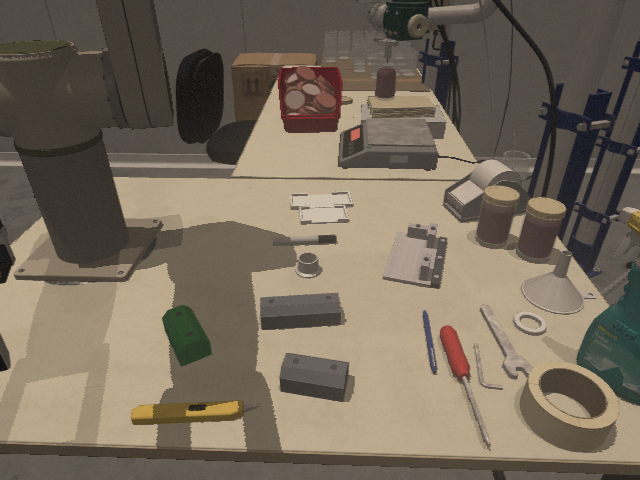

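View pics/wrist0.png

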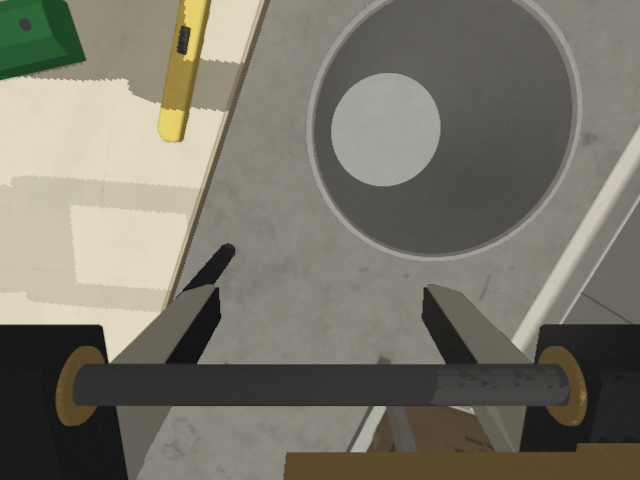

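The top image shows these candidates:
- Grey bar at (450,235), which looks shorter.
- Grey bar at (388,249), which looks longer.
- Green look-alike at (420,329), not meant.

The fixture is at (308,155). The tray is at (218,242), with its short row at (234,240). The ferrule is at (329,249), the marker at (286,255) and the pen at (408,159). Next I'll take close crops and measure.

```bash
cat > h.py <<'E'
import numpy as np, cv2
from scipy.spatial.transform import Rotation as Ro
def cast(c,uv,z):
    R=cv2.Rodrigues(np.array(c["rvec"]))[0];t=np.array(c["tvec"]).ravel()
    o=-R.T@t; uv=np.atleast_2d(uv).astype(float)
    d=(R.T@np.linalg.inv(c["K"])@np.c_[uv,np.ones(len(uv))].T).T
    s=(z-o[2])/d[:,2]
    return o+s[:,None]*d
def proj(c,P):
    return cv2.projectPoints(np.atleast_2d(P).astype(float),np.array(c["rvec"]),np.array(c["tvec"]),c["K"],None)[0][:,0]
E
python3 - <<'E'
from plant import *
from h import *
c=read_camera("top");f=c["frame"][:,:,::-1].copy()
cv2.imwrite("pics/f1.png",cv2.resize(f[110:200,250:370],None,fx=6,fy=6,interpolation=cv2.INTER_CUBIC))
cv2.imwrite("pics/t1.png",cv2.resize(f[200:290,175:265],None,fx=6,fy=6,interpolation=cv2.INTER_CUBIC))
cv2.imwrite("pics/b1.png",cv2.resize(f[200:290,360:480],None,fx=6,fy=6,interpolation=cv2.INTER_CUBIC))
print(cast(c,[[388,249],[450,235],[308,155],[234,240],[203,243],[329,249]],0.02).round(3))
hsv=cv2.cvtColor(f,cv2.COLOR_BGR2HSV)
for n,(u,v) in dict(long=(388,249),short=(450,235)).items():
    print(n,hsv[v,u],hsv[v,u-40])
R=cv2.Rodrigues(c["rvec"])[0];print("cam",-R.T@c["tvec"])
E
```

```text
[[ 0.445 -0.194  0.02 ]
 [ 0.475 -0.333  0.02 ]
 [ 0.658 -0.018  0.02 ]
 [ 0.469  0.148  0.02 ]
 [ 0.463  0.217  0.02 ]
 [ 0.446 -0.063  0.02 ]]
long [15 16 94] [ 23  68 136]
short [20 17 88] [ 22  67 138]
cam [ 0.39405588 -0.05966274  1.12362614]
```

View pics/f1.png

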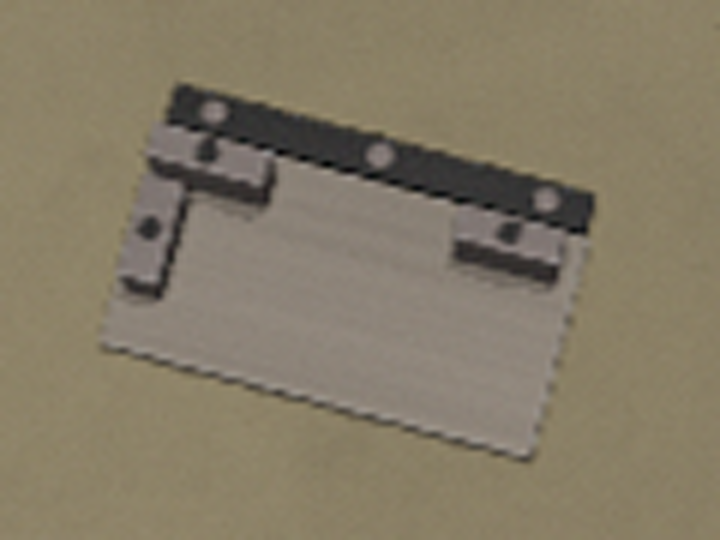

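View pics/t1.png

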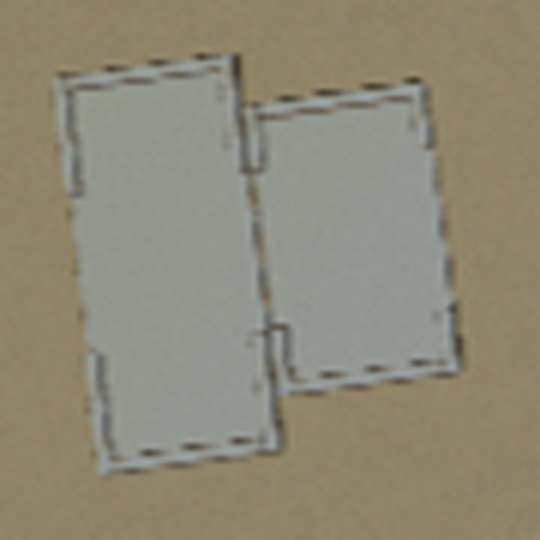

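View pics/b1.png

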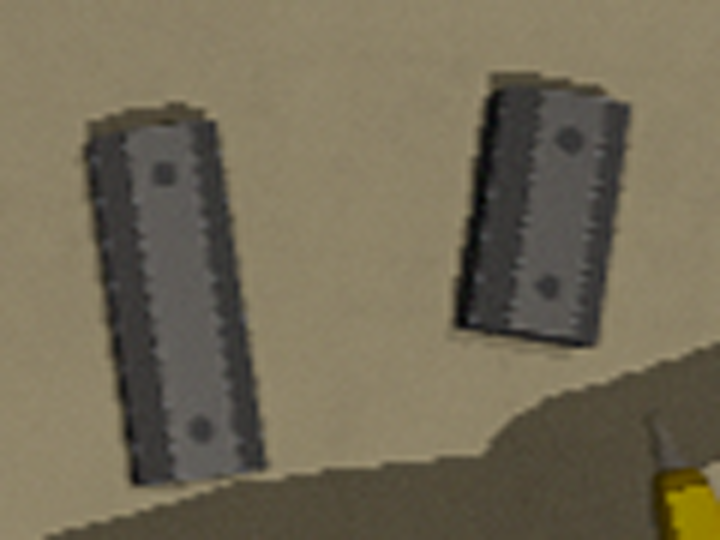

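The crops confirm it. The bar at (450,235) is about 41 px long against about 60 px for the one at (388,249), and both have bevels and two holes. The tray's short row is the right-hand one. I'll measure the corners next.

```bash
python3 - <<'E'
from plant import *
from h import *
c=read_camera("top")
def pts(L,ox,oy,z): return cast(c,(np.array(L)+.5)/6-.5+[ox,oy],z)
def rep(n,P):
    P=P[:,:2];print(n,"ctr",P.mean(0).round(4),"edges",[round(float(np.linalg.norm(P[i]-P[i-1])),4) for i in range(len(P))])
    for i in range(len(P)):
        d=P[i]-P[i-1];print("   ",P[i].round(4),"ang(from x) %.2f"%np.degrees(np.arctan2(d[1],d[0])))
rep("short top 24x90",pts([[541,91],[605,97],[579,346],[513,339]],360,200,.04))
rep("long top 24x130",pts([[125,124],[191,120],[241,471],[174,482]],360,200,.04))
rep("tray short 110x68",pts([[247,105],[421,84],[462,372],[284,393]],175,200,.01))
rep("tray long 150x68",pts([[56,76],[235,55],[281,448],[101,472]],175,200,.01))
rep("bed front, 170",pts([[101,348],[533,461]],250,110,.008))
rep("fenceL top: back-left, back-right, fr-right, fr-left",pts([[152,124],[272,155],[268,182],[148,155]],250,110,.042))
rep("fenceR top",pts([[458,205],[568,237],[559,262],[455,238]],250,110,.042))
rep("stop top",pts([[144,172],[186,184],[162,286],[120,276]],250,110,.034))
rep("ferr",pts([[0,0],[0,1]],329,249,.03))
E
```

```text
short top 24x90 ctr [ 0.4714 -0.3341] edges [0.0913, 0.0234, 0.0915, 0.0241]
    [ 0.5179 -0.3284] ang(from x) -7.79
    [ 0.5155 -0.3517] ang(from x) -95.97
    [ 0.4247 -0.34  ] ang(from x) 172.61
    [ 0.4275 -0.3161] ang(from x) 83.36
long top 24x130 ctr [ 0.4434 -0.1964] edges [0.1314, 0.0241, 0.1289, 0.0246]
    [ 0.5074 -0.1764] ang(from x) 6.83
    [ 0.5086 -0.2005] ang(from x) -87.10
    [ 0.3807 -0.2164] ang(from x) -172.93
    [ 0.3769 -0.1921] ang(from x) 98.72
tray short 110x68 ctr [0.471  0.1509] edges [0.109, 0.0657, 0.1093, 0.0668]
    [0.5214 0.1909] ang(from x) 7.45
    [0.5287 0.1256] ang(from x) -83.66
    [0.4205 0.1103] ang(from x) -171.97
    [0.4133 0.1767] ang(from x) 96.16
tray long 150x68 ctr [0.4627 0.2202] edges [0.1496, 0.0676, 0.1486, 0.0676]
    [0.5331 0.2626] ang(from x) 6.83
    [0.5404 0.1954] ang(from x) -83.84
    [0.3928 0.1778] ang(from x) -173.18
    [0.3846 0.2449] ang(from x) 97.02
bed front, 170 ctr [ 0.611  -0.0047] edges [0.1689, 0.1689]
    [0.6333 0.0767] ang(from x) 74.63
    [ 0.5886 -0.0861] ang(from x) -105.37
fenceL top: back-left, back-right, fr-right, fr-left ctr [0.6978 0.0322] edges [0.0117, 0.0457, 0.0102, 0.0453]
    [0.7092 0.0535] ang(from x) -7.47
    [0.6972 0.0094] ang(from x) -105.26
    [0.6871 0.011 ] ang(from x) 171.33
    [0.6976 0.0551] ang(from x) 76.57
fenceR top ctr [ 0.6663 -0.0778] edges [0.0123, 0.0421, 0.0099, 0.0392]
    [ 0.6778 -0.0588] ang(from x) -5.69
    [ 0.6655 -0.0991] ang(from x) -107.02
    [ 0.6562 -0.0957] ang(from x) 159.76
    [ 0.6655 -0.0576] ang(from x) 76.25
stop top ctr [0.6719 0.0542] edges [0.0399, 0.0162, 0.0392, 0.016]
    [0.6935 0.0574] ang(from x) -13.05
    [0.6888 0.0419] ang(from x) -106.72
    [0.6507 0.0509] ang(from x) 166.66
    [0.6546 0.0664] ang(from x) 75.88
ferr ctr [ 0.4467 -0.0624] edges [0.0004, 0.0004]
    [ 0.4469 -0.0624] ang(from x) -0.58
    [ 0.4466 -0.0624] ang(from x) 179.42
```

All the measured sizes match the description: short 91 mm, long 130 mm, tray 109x67 and 149x68, bed 169 mm.

| Thing | World position | Axis angle |
|---|---|---|
| Short bar | (0.471,-0.334) | -7.6° |
| Long bar | (0.443,-0.196) | +7° |
| Short row | (0.471,0.151) | +7° |
| Nest | about (0.652,-0.016) | yaw -15.3° |

Next I'll write a helper that turns a target pose into move numbers.

```bash
cat >> h.py <<'E'
def goto(s,pos,jawdeg=None,R=None):
    """shift/turn shares from measured state s to world TCP pos, jaw axis at jawdeg (tool down)"""
    R0=Ro.from_rotvec(s["orientation"])
    if R is None:
        best=None
        for k in (0,180):
            a=np.radians(jawdeg+k); y=np.array([np.cos(a),np.sin(a),0]); z=np.array([0,0,-1.]); x=np.cross(y,z)
            Rt=Ro.from_matrix(np.c_[x,y,z]); m=(R0.inv()*Rt).magnitude()
            if best is None or m<best[0]: best=(m,Rt)
        R=best[1]
    d=R0.inv().apply(np.array(pos)-s["tool_pos"])/.1
    r=(R0.inv()*R).as_rotvec()/np.pi
    print("tool axes x,y,z in world:",R0.as_matrix().T.round(3).tolist())
    print("pos",s["tool_pos"].round(4),"shift",d.round(3),"turn",r.round(4),"deg",np.degrees(r*np.pi).round(1),"t",s["t"])
E
python3 - <<'E'
from plant import *
from h import *
goto(read_state(),[.4714,-.3341,.14],82.4)
E
```

```text
tool axes x,y,z in world: [[0.928, 0.373, 0.0], [0.373, -0.928, -0.001], [-0.0, 0.001, -1.0]]
pos [ 0.224  -0.5563  0.1809] shift [ 3.124 -1.137  0.411] turn [-0.0003  0.      0.1641] deg [-0.1  0.  29.5] t 0.25
```

Call:
move_arm([
  [0.5,-0.2,0,0,0,0.05,1],
  [1,-0.4,0.1,0,0,0.1,1],
  [1,-0.4,0.1,0,0,0.164,1],
  [1,-0.4,0.1,0,0,0.164,1],
  [1,-0.4,0.1,0,0,0.164,1],
])

```text
t: 0.75
tool_pos: [0.3024, -0.4815, 0.1713]
orientation: [-3.135, 0.208, 0.0]
force: [1.3, 0.1, -0.3]
opening: 0.0933
```

```bash
python3 - <<'E'
from plant import *
from h import *
goto(read_state(),[.4714,-.3341,.14],82.4)
E
```

```text
tool axes x,y,z in world: [[0.991, -0.132, -0.0], [-0.132, -0.991, -0.0], [-0.0, 0.0, -1.0]]
pos [ 0.3024 -0.4815  0.1713] shift [ 1.481 -1.684  0.313] turn [-0.0001  0.0001  0.0001] deg [-0.  0.  0.] t 0.75
```

Call:
move_arm([
  [0.4,-0.4,0.1,0,0,0,1],
  [0.8,-0.85,0.3,0,0,0,1],
  [0.8,-0.85,0.3,0,0,0,1],
  [0.8,-0.85,0.3,0,0,0,1],
])

```text
t: 1.15
tool_pos: [0.3936, -0.4061, 0.14]
orientation: [-3.133, 0.199, 0.002]
force: [0.6, 0.5, 1.2]
opening: 0.093
```

Call:
move_arm([
  [0.4,-0.4,0,0,0,0,1],
  [0.68,-0.83,0,0,0,0,1],
  [0.68,-0.83,0,0,0,0,1],
  [0.68,-0.83,0,0,0,0,1],
])

```text
t: 1.55
tool_pos: [0.4712, -0.3352, 0.1418]
orientation: [3.134, -0.203, 0.0]
force: [-0.8, -0.1, 0.1]
opening: 0.0931
```

```bash
python3 - <<'E'
from plant import *
from h import *
goto(read_state(),[.4714,-.3341,.005],82.4)
c=read_camera("wrist");cv2.imwrite("pics/w1.png",c["frame"][:,:,::-1])
E
```

```text
tool axes x,y,z in world: [[0.992, -0.129, 0.0], [-0.129, -0.992, 0.001], [0.0, -0.001, -1.0]]
pos [ 0.4712 -0.3352  0.1418] shift [ 0.    -0.012  1.368] turn [ 0.0002 -0.0001  0.0011] deg [ 0.  -0.   0.2] t 1.55
```

View pics/w1.png

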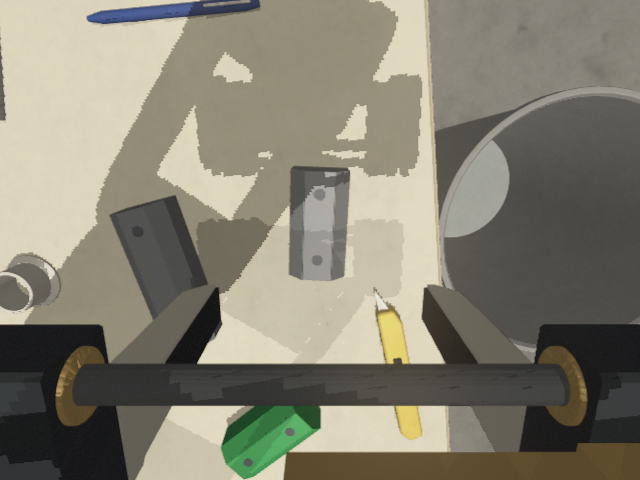

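The wrist view shows the short bar at (320,223), centred between the fingers, with the knife clear of them. I'll descend now.

Call:
move_arm([
  [0,-0.01,0.4,0,0,0,1],
  [0,-0.01,0.8,0,0,0,1],
  [0,-0.01,0.95,0,0,0,1],
  [0,-0.01,0.95,0,0,0,1],
])

```text
t: 2.0
tool_pos: [0.4679, -0.3339, 0.0437]
orientation: [-3.131, 0.21, 0.008]
force: [-0.2, 0.9, -0.8]
opening: 0.093
```

Call:
move_arm([
  [0,0,0.2,0,0,0,1],
  [0,0,0.4,0,0,0,1],
  [0,0,0.41,0,0,0,1],
  [0,0,0.41,0,0,0,1],
])

```text
t: 2.4
tool_pos: [0.4714, -0.3353, 0.0072]
orientation: [3.134, -0.209, 0.002]
force: [0.5, -1.0, 0.1]
opening: 0.0929
```

Call:
move_arm([
  [0,0,0,0,0,0,0],
  [0,0,0,0,0,0,-1],
  [0,0,0,0,0,0,-1],
  [0,0,0,0,0,0,-1],
  [0,0,0,0,0,0,-1],
  [0,0,0,0,0,0,-1],
  [0,0,0,0,0,0,-1],
], squeeze=20)

```text
t: 3.1
tool_pos: [0.4709, -0.3341, 0.0054]
orientation: [-3.135, 0.208, 0.0]
force: [0.1, -0.2, -0.7]
opening: 0.0415
```

The opening is 41.5 mm, not 48, so I'll look before lifting.

Call:
move_arm([
  [0,0,0,0,0,0,-1],
  [0,0,0,0,0,0,-1],
])

```text
t: 3.3
tool_pos: [0.4709, -0.3341, 0.0054]
orientation: [-3.135, 0.208, 0.0]
force: [-0.5, -0.8, 0.2]
opening: 0.0259
```

```bash
python3 - <<'E'
from plant import *
from h import *
c=read_camera("wrist");cv2.imwrite("pics/w2.png",c["frame"][:,:,::-1])
c=read_camera("side");cv2.imwrite("pics/s2.png",cv2.resize(c["frame"][250:450,180:480,::-1],None,fx=2.5,fy=2.5))
print(read_state()["opening"])
E
```

```text
0.017852440087150222
```

View pics/w2.png

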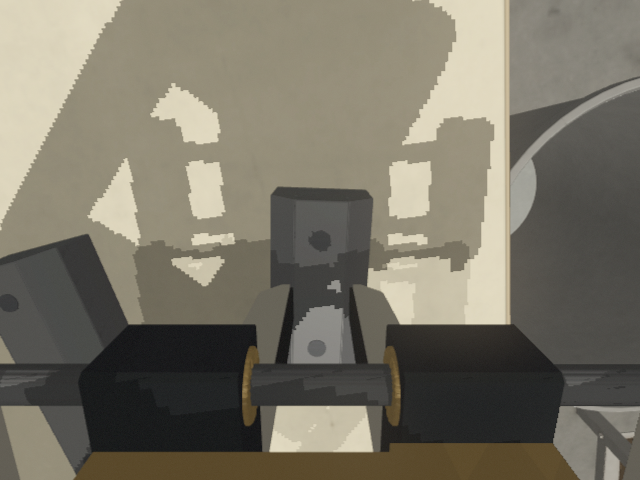

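View pics/s2.png

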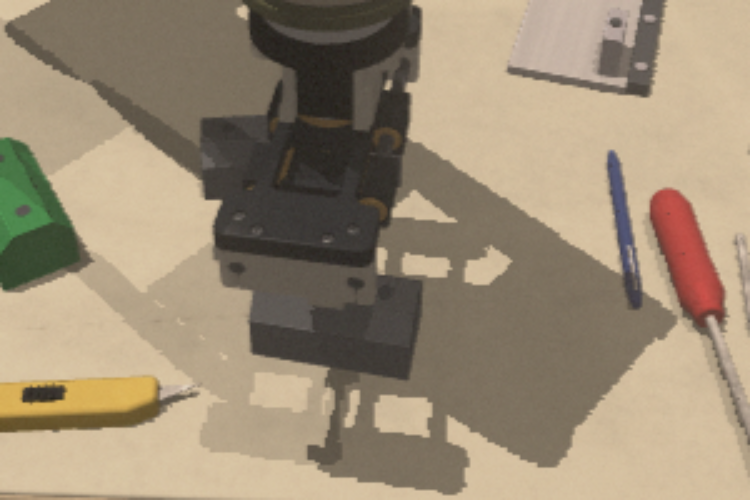

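```bash
python3 - <<'E'
from plant import *
from h import *
s=read_state();print(s["opening"],s["tool_pos"],s["force"],s["t"])
c=read_camera("side");f=c["frame"][:,:,::-1].copy()
a=np.radians(-7.6);e=np.array([np.cos(a),np.sin(a)]);n=np.array([-e[1],e[0]])
C=np.array([.4714,-.3341])
for z,hw in((0,.024),(.028,.024),(.04,.012)):
    P=[np.r_[C+i*.045*e+j*hw*n,z] for i,j in((1,1),(1,-1),(-1,-1),(-1,1))]
    cv2.polylines(f,[proj(c,P).round().astype(int)],True,(0,0,255),1)
for p in proj(c,[s["tool_pos"]]): cv2.circle(f,tuple(p.round().astype(int)),3,(255,0,0),-1)
cv2.imwrite("pics/s3.png",cv2.resize(f[250:450,180:480],None,fx=2.5,fy=2.5))
c=read_camera("wrist");f=c["frame"][:,:,::-1].copy()
for z,hw in((0,.024),(.028,.024),(.04,.012)):
    P=[np.r_[C+i*.045*e+j*hw*n,z] for i,j in((1,1),(1,-1),(-1,-1),(-1,1))]
    cv2.polylines(f,[proj(c,P).round().astype(int)],True,(0,0,255),1)
cv2.imwrite("pics/w3.png",f)
E
```

```text
0.017852440087150222 [ 0.4709651  -0.3341574   0.00539765] [-0.53123524  0.16584546  0.6427939 ] 3.4
```

View pics/s3.png

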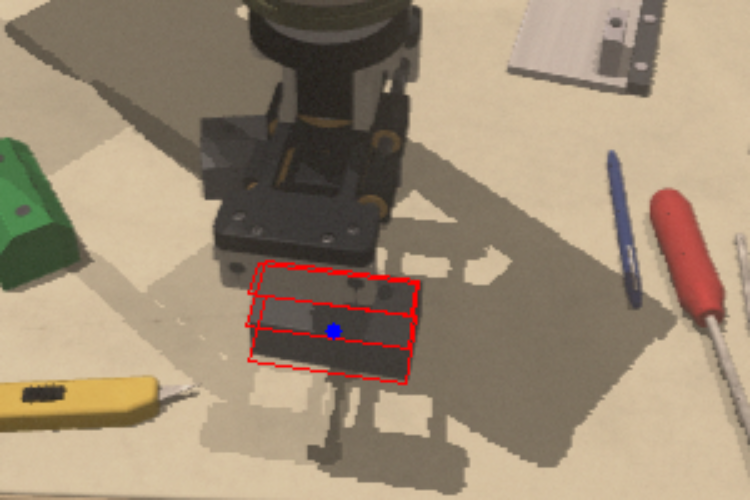

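View pics/w3.png

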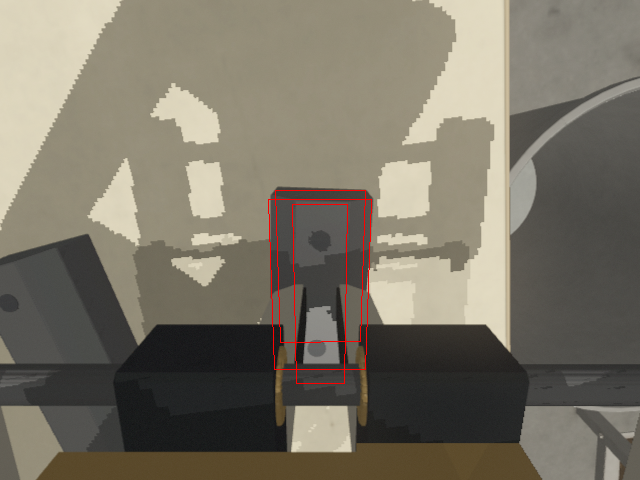

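```bash
python3 - <<'E'
from plant import *
from h import *
s=read_state();print(s["opening"],s["t"],s["joint_torque"].round(2))
c=read_camera("wrist")
R=cv2.Rodrigues(c["rvec"])[0];print("cam world",-R.T@c["tvec"])
Rt=Ro.from_rotvec(s["orientation"])
for d in (0,.019,.03,.04,.06):
    p=s["tool_pos"]+Rt.apply([0,0,-d])
    print(d,(R@p+c["tvec"]).round(4),proj(c,[p]).round(1))
s=read_state();print(s["opening"],s["t"])
E
```

```text
0.009263660607768398 3.5 [ 0.000e+00 -5.575e+01 -4.423e+01  5.000e-02 -6.000e-02  0.000e+00]
cam world [ 0.54605329 -0.34461971  0.2087148 ]
0 [-0.0006  0.0174  0.2163] [[319.9 274.2]]
0.019 [-0.0005  0.0226  0.198 ] [[319.8 287.4]]
0.03 [-0.0005  0.0256  0.1874] [[319.8 296.3]]
0.04 [-0.0005  0.0283  0.1778] [[319.7 305.2]]
0.06 [-0.0005  0.0338  0.1586] [[319.6 326.3]]
0.0054273499269406715 3.55
```

The fingers seem to have closed over the top of the bar. In the wrist view their tips subtend a depth about 40 mm short of the reported TCP. I'll lift and measure the real fingertip height from the side and top views.

Call:
move_arm([
  [0,0,-0.4,0,0,0,-1],
  [0,0,-0.8,0,0,0,-1],
  [0,0,-0.8,0,0,0,-1],
  [0,0,-0.8,0,0,0,-1],
])

```text
t: 3.95
tool_pos: [0.4719, -0.335, 0.087]
orientation: [3.133, -0.208, 0.004]
force: [0.1, -0.9, -0.5]
opening: 0.0008
```

```bash
python3 - <<'E'
from plant import *
from h import *
s=read_state();print(s["opening"],s["t"],s["tool_pos"])
Rt=Ro.from_rotvec(s["orientation"])
for n in("side","wrist"):
    c=read_camera(n);f=c["frame"][:,:,::-1].copy()
    for d,col in((0,(0,0,255)),(.019,(0,255,0)),(.04,(255,0,0))):
        p=proj(c,[s["tool_pos"]+Rt.apply([0,0,-d])])[0];cv2.circle(f,tuple(p.round().astype(int)),2,col,-1);print(n,d,p)
    cv2.imwrite(f"pics/{n}4.png",cv2.resize(f[180:400,200:440],None,fx=2.5,fy=2.5) if n=="side" else f)
E
```

```text
0.000794400057808246 3.95 [ 0.47192145 -0.33496689  0.08695498]
side 0 [312.87091674 340.90181644]
side 0.019 [312.67776039 330.34373636]
side 0.04 [312.45647645 318.24817934]
wrist 0 [321.26412654 273.42090728]
wrist 0.019 [321.26061332 286.78247101]
wrist 0.04 [321.25588122 304.77969462]
```

View pics/side4.png

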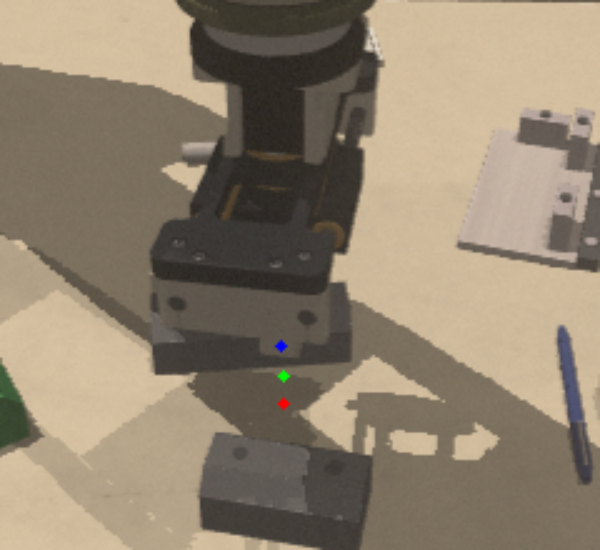

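View pics/wrist4.png

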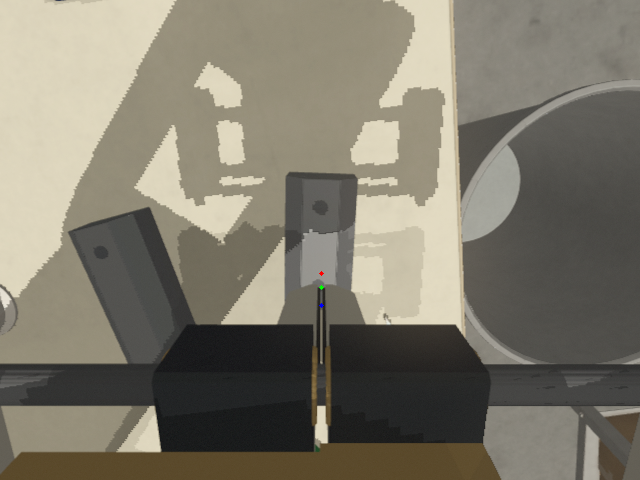

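Both views agree: the fingertips end about 36 mm short of the reported TCP, and the bar has not moved. A gentle touch on the bar's top (z=0.040) with closed fingers will give the exact offset.

Call:
move_arm([
  [0,0,0.4,0,0,0,-1],
  [0,0,0.72,0,0,0,-1],
  [0,0,0.74,0,0,0,-1],
  [0,0,0.76,0,0,0,-1],
  [0,0,0.78,0,0,0,-1],
  [0,0,0.78,0,0,0,-1],
])

```text
t: 4.65
tool_pos: [0.472, -0.335, 0.009]
orientation: [3.133, -0.208, 0.003]
force: [-0.6, -0.5, 0.4]
opening: 0.0002
```

Call:
move_arm([
  [0,0,0.01,0,0,0,-1],
  [0,0,0.02,0,0,0,-1],
  [0,0,0.02,0,0,0,-1],
])

```text
t: 4.95
tool_pos: [0.4712, -0.3343, 0.0058]
orientation: [3.134, -0.208, 0.001]
force: [0.0, -0.7, 0.2]
opening: 0.0003
```

Call:
move_arm([
  [0,0,0.01,0,0,0,-1],
  [0,0,0.02,0,0,0,-1],
  [0,0,0.02,0,0,0,-1],
])

```text
t: 5.25
tool_pos: [0.4708, -0.334, 0.0032]
orientation: [-3.134, 0.208, 0.0]
force: [0.6, -0.3, 0.2]
opening: 0.0008
```

Call:
move_arm([
  [0,0,0.01,0,0,0,-1],
  [0,0,0.02,0,0,0,-1],
  [0,0,0.02,0,0,0,-1],
])

```text
t: 5.55
tool_pos: [0.4715, -0.3347, 0.0031]
orientation: [3.134, -0.208, 0.002]
force: [-2.8, 2.9, 11.4]
opening: 0.0007
```

Call:
move_arm([
  [0,0,0.01,0,0,0,-1],
  [0,0,0.02,0,0,0,-1],
  [0,0,0.02,0,0,0,-1],
])

```text
t: 5.85
tool_pos: [0.4723, -0.3355, 0.003]
orientation: [3.132, -0.208, 0.004]
force: [-7.7, 5.0, 23.5]
opening: 0.0002
```

Contact came at a reported z of 0.003 with the bar's top at 0.040, so the real fingertip is 37 mm short of the reported TCP. The contact stiffness is about 6 N/mm. I'll allow for this from here on: a tip at z=0.005 means a reported z of -0.032. Now I'll rise, open and descend again.

Call:
move_arm([
  [0,0,-0.2,0,0,0,1],
  [0,0,-0.2,0,0,0,1],
  [0,0,-0.2,0,0,0,1],
  [0,0,-0.2,0,0,0,1],
  [0,0,-0.2,0,0,0,1],
  [0,0,-0.2,0,0,0,1],
  [0,0,-0.2,0,0,0,1],
  [0,0,-0.2,0,0,0,1],
])

```text
t: 6.65
tool_pos: [0.4709, -0.334, 0.0192]
orientation: [-3.134, 0.208, 0.0]
force: [-1.4, -0.2, 0.8]
opening: 0.0599
```

Call:
move_arm([
  [0,0,0,0,0,0,1],
  [0,0,0,0,0,0,1],
  [0,0,0,0,0,0,1],
  [0,0,0,0,0,0,1],
])

```text
t: 7.05
tool_pos: [0.471, -0.3342, 0.0195]
orientation: [3.135, -0.208, 0.0]
force: [-0.1, 0.0, 0.3]
opening: 0.0906
```

```bash
python3 - <<'E'
from plant import *
from h import *
goto(read_state(),[.4714,-.3341,-.032],82.4);print(read_state()["opening"],read_state()["force"])
c=read_camera("top");cv2.imwrite("pics/t5.png",cv2.resize(c["frame"][180:300,340:500,::-1],None,fx=5,fy=5))
E
```

```text
tool axes x,y,z in world: [[0.991, -0.132, 0.0], [-0.132, -0.991, 0.0], [0.0, -0.0, -1.0]]
pos [ 0.471  -0.3342  0.0195] shift [ 0.004 -0.001  0.515] turn [ 0.     -0.      0.0001] deg [ 0. -0.  0.] t 7.05
0.0906039317833802 [-0.12954049  0.00322222  0.30801925]
```

View pics/t5.png

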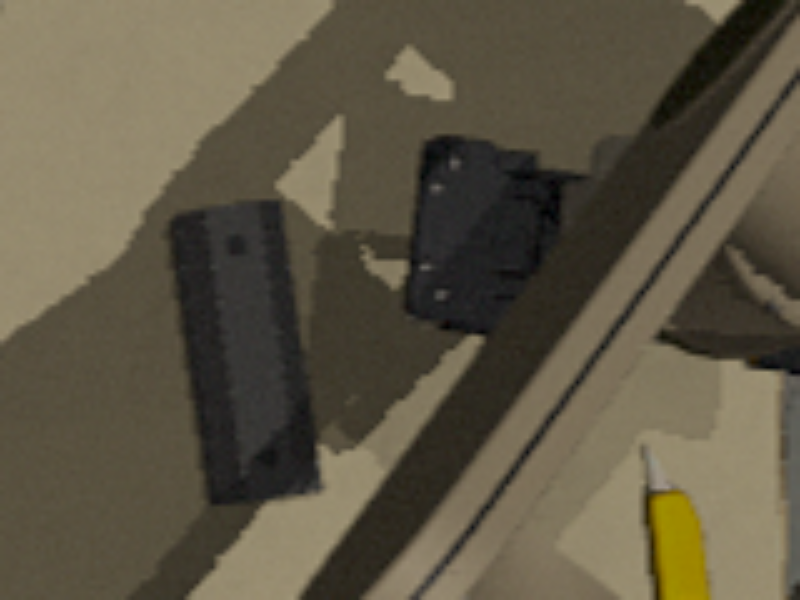

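The arm hides the bar in the top view, but the commanded pose matches the measured bar. Descending slowly, then gripping.

Call:
move_arm([
  [0,0,0.15,0,0,0,1],
  [0,0,0.3,0,0,0,1],
  [0,0,0.4,0,0,0,1],
  [0,0,0.46,0,0,0,1],
  [0,0,0.5,0,0,0,1],
  [0,0,0.5,0,0,0,1],
])

```text
t: 7.7
tool_pos: [0.4706, -0.3338, -0.0314]
orientation: [-3.134, 0.208, 0.002]
force: [0.1, 0.2, -0.5]
opening: 0.0932
```

Call:
move_arm([
  [0,0,0,0,0,0,-1],
  [0,0,0,0,0,0,-1],
  [0,0,0,0,0,0,-1],
  [0,0,0,0,0,0,-1],
  [0,0,0,0,0,0,-1],
  [0,0,0,0,0,0,-1],
  [0,0,0,0,0,0,-1],
  [0,0,0,0,0,0,-1],
], squeeze=20)

```text
t: 8.5
tool_pos: [0.471, -0.3342, -0.0305]
orientation: [3.135, -0.208, 0.0]
force: [-0.8, 0.4, 2.1]
opening: 0.048
```

The opening is 48.0 mm, so the bar is held. Now I'll lift and carry it to the short row.

Call:
move_arm([
  [0,0,-0.3,0,0,0,-1],
  [0,0,-0.7,0,0,0,-1],
  [0,0,-1,0,0,0,-1],
  [0,-0.3,-1,0,0,0,-1],
  [0,-0.7,-1,0,0,-0.03,-1],
  [0,-1,-1,0,0,-0.06,-1],
  [0,-1,-1,0,0,-0.08,-1],
  [0,-1,-1,0,0,-0.08,-1],
])

```text
t: 9.3
tool_pos: [0.4841, -0.234, 0.0691]
orientation: [-3.136, -0.191, 0.001]
force: [0.1, -0.6, -1.0]
opening: 0.0484
```

```bash
python3 - <<'E'
from plant import *
from h import *
s=read_state();goto(s,[.471,.151,.07],97);print(s["opening"],s["force"])
E
```

```text
tool axes x,y,z in world: [[0.993, 0.121, -0.001], [0.121, -0.993, -0.0], [-0.001, 0.0, -1.0]]
pos [ 0.4841 -0.234   0.0691] shift [ 0.337 -3.837 -0.008] turn [-0.0001  0.0002 -0.0002] deg [-0.  0. -0.] t 9.3
0.04841113037123275 [ 0.08487503 -0.61342809 -0.98429073]
```

Call:
move_arm([
  [0,-0.4,0,0,0,0,-1],
  [0,-0.8,0,0,0,0,-1],
  [0.1,-1,0,0,0,0,-1],
  [0.1,-1,0,0,0,0,-1],
])

```text
t: 9.7
tool_pos: [0.4825, -0.1327, 0.0693]
orientation: [-3.135, -0.186, -0.0]
force: [0.3, -0.1, -1.2]
opening: 0.0483
```

Call:
move_arm([
  [0,-0.4,0,0,0,0,-1],
  [0,-0.8,0,0,0,0,-1],
  [0.1,-1,0,0,0,0,-1],
  [0.1,-1,0,0,0,0,-1],
])

```text
t: 10.1
tool_pos: [0.4808, -0.0329, 0.0695]
orientation: [-3.136, -0.187, -0.001]
force: [-0.1, -0.8, -1.6]
opening: 0.048
```

Call:
move_arm([
  [0,-0.4,0,0,0,0,-1],
  [0,-0.8,0,0,0,0,-1],
  [0.1,-1,0,0,0,0,-1],
  [0.1,-1,0,0,0,0,-1],
])

```text
t: 10.5
tool_pos: [0.4792, 0.0671, 0.0696]
orientation: [-3.136, -0.187, -0.001]
force: [-0.3, -0.1, -2.1]
opening: 0.0478
```

Call:
move_arm([
  [0,-0.4,0,0,0,0,-1],
  [0.04,-0.84,0,0,0,0,-1],
  [0.04,-0.84,0,0,0,0,-1],
  [0.04,-0.84,0,0,0,0,-1],
])

```text
t: 10.9
tool_pos: [0.4727, 0.1492, 0.0693]
orientation: [3.135, 0.187, -0.0]
force: [0.1, -0.8, -1.6]
opening: 0.0483
```

```bash
python3 - <<'E'
from plant import *
from h import *
s=read_state();goto(s,[.471,.151,-.0265],97);print(s["opening"],s["force"])
for n in("top","wrist"):
    c=read_camera(n);f=c["frame"][:,:,::-1].copy()
    cv2.imwrite(f"pics/{n}6.png",f)
E
```

```text
tool axes x,y,z in world: [[0.993, 0.119, -0.0], [0.119, -0.993, 0.001], [-0.0, -0.001, -1.0]]
pos [0.4727 0.1492 0.0693] shift [-0.015 -0.021  0.958] turn [ 0.0003  0.0001 -0.0009] deg [ 0.1  0.  -0.2] t 10.9
0.048282913257853007 [ 0.08670885 -0.80233591 -1.58348237]
```

View pics/wrist6.png

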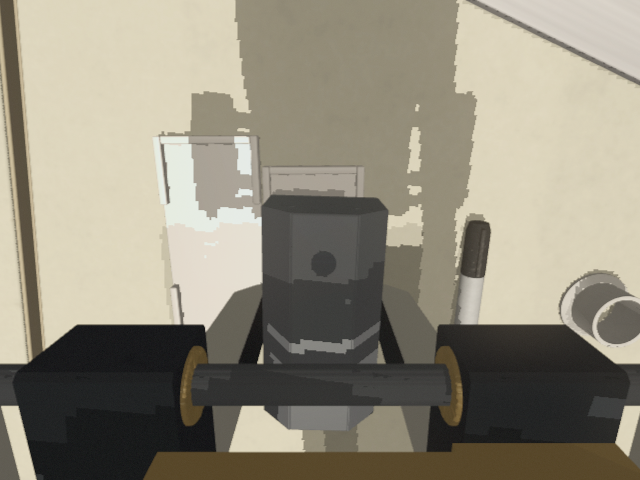

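The bar hangs aligned above the short row, whose far wall shows at (264–362,168). As a cross-check, I'll measure that wall in the wrist view.

```bash
python3 - <<'E'
from plant import *
from h import *
c=read_camera("wrist")
P=cast(c,[[264,167],[363,167],[155,137],[259,136]],.01);print(P.round(4))
a=np.radians(7);e=np.array([np.cos(a),np.sin(a)])
print("short row centre",P[:2,:2].mean(0)-.055*e,"long", P[2:,:2].mean(0)-.075*e)
# bar in hand: far end face bottom/top corners
print(cast(c,[[262,205],[386,207]],.113-.012).round(4))
E
```

```text
[[0.521  0.1912 0.01  ]
 [0.5285 0.1264 0.01  ]
 [0.5319 0.2625 0.01  ]
 [0.5403 0.1959 0.01  ]]
short row centre [0.47017135 0.15208003] long [0.46162662 0.22003686]
[[0.5137 0.1789 0.101 ]
 [0.5192 0.1243 0.101 ]]
```

The wrist view agrees within about 1 mm. Lowering.

Call:
move_arm([
  [-0.02,-0.02,0.4,0,0,0,-1],
  [-0.02,-0.02,0.7,0,0,0,-1],
  [-0.02,-0.02,0.85,0,0,0,-1],
  [-0.02,-0.02,0.9,0,0,0,-1],
  [-0.02,-0.02,0.93,0,0,0,-1],
  [-0.02,-0.02,0.95,0,0,0,-1],
  [-0.02,-0.02,0.95,0,0,0,-1],
])

```text
t: 11.75
tool_pos: [0.4711, 0.152, -0.0246]
orientation: [-3.136, -0.186, -0.003]
force: [-0.2, -0.2, -1.9]
opening: 0.0479
```

Call:
move_arm([
  [0,0,0.01,0,0,0,-1],
  [0,0,0.02,0,0,0,-1],
  [0,0,0.02,0,0,0,-1],
])

```text
t: 12.05
tool_pos: [0.4711, 0.1523, -0.0265]
orientation: [-3.136, -0.187, -0.003]
force: [-0.7, -0.2, 4.8]
opening: 0.0482
```

Call:
move_arm([
  [0,0,0,0,0,0,0.6],
  [0,0,0,0,0,0,0.6],
  [0,0,0,0,0,0,0.6],
  [0,0,0,0,0,0,0.6],
  [0,0,0,0,0,0,0.6],
])

```text
t: 12.55
tool_pos: [0.4701, 0.152, -0.0277]
orientation: [3.136, 0.187, -0.0]
force: [-0.6, -0.0, 0.9]
opening: 0.0743
```

Call:
move_arm([
  [0,0,-0.1,0,0,0,0.6],
  [0,0,-0.4,0,0,0,0.6],
  [0,0,-0.8,0,0,0,0.6],
  [0,0,-1,0,0,0,0.6],
  [0,0,-1,0,0,0,0.6],
])

```text
t: 13.05
tool_pos: [0.4734, 0.1528, 0.0773]
orientation: [-3.135, -0.187, -0.012]
force: [0.0, -0.0, -0.2]
opening: 0.0744
```

```bash
python3 - <<'E'
from plant import *
from h import *
s=read_state();goto(s,[.4434,-.1964,.07],97);print(s["opening"],s["force"])
c=read_camera("wrist");f=c["frame"][:,:,::-1].copy();cv2.imwrite(f"pics/wrist7.png",f)
E
```

```text
tool axes x,y,z in world: [[0.993, 0.119, 0.008], [0.119, -0.993, -0.001], [0.008, 0.002, -1.0]]
pos [0.4734 0.1528 0.0773] shift [-0.713  3.432  0.065] turn [-0.0002 -0.0024 -0.001 ] deg [-0.  -0.4 -0.2] t 13.05
0.0743789809190089 [ 0.02300257 -0.01691701 -0.22800473]
```

View pics/wrist7.png

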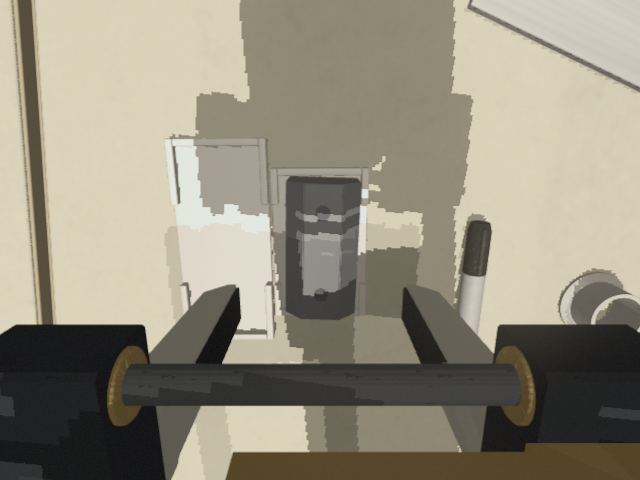

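The short bar sits inside the short row at (323,245), clear of the walls. On to the long bar.

Call:
move_arm([
  [-0.2,0.4,0,0,0,0,1],
  [-0.3,0.8,0,0,0,0,1],
  [-0.4,1,0,0,0,0,1],
  [-0.4,1,0,0,0,0,1],
])

```text
t: 13.5
tool_pos: [0.4404, 0.0459, 0.0708]
orientation: [3.136, 0.182, -0.005]
force: [-0.0, -0.1, 0.6]
opening: 0.0924
```

Call:
move_arm([
  [-0.2,0.4,0,0,0,0,1],
  [-0.3,0.8,0,0,0,0,1],
  [-0.3,1,0,0,0,0,1],
  [-0.3,1,0,0,0,0,1],
])

```text
t: 13.9
tool_pos: [0.4241, -0.056, 0.0717]
orientation: [-3.136, -0.182, 0.001]
force: [0.0, 0.9, -0.6]
opening: 0.0931
```

Call:
move_arm([
  [0,0.4,0,0,0,0,1],
  [0,0.8,0,0,0,0,1],
  [0,1,0,0,0,0,1],
  [0,1,0,0,0,0,1],
])

```text
t: 14.3
tool_pos: [0.4365, -0.1546, 0.0718]
orientation: [-3.136, -0.184, 0.001]
force: [0.2, -0.6, -0.5]
opening: 0.0932
```

```bash
python3 - <<'E'
from plant import *
from h import *
s=read_state();goto(s,[.4434,-.1964,.07],97)
E
```

```text
tool axes x,y,z in world: [[0.993, 0.117, -0.001], [0.117, -0.993, -0.001], [-0.001, 0.001, -1.0]]
pos [ 0.4365 -0.1546  0.0718] shift [0.02  0.423 0.018] turn [-0.0002  0.0002 -0.0017] deg [-0.   0.  -0.3] t 14.3
```

Call:
move_arm([
  [0.02,0.3,0,0,0,0,1],
  [0.02,0.42,0,0,0,0,1],
  [0.02,0.42,0,0,0,0,1],
  [0.02,0.42,0,0,0,0,1],
])

```text
t: 14.7
tool_pos: [0.443, -0.1941, 0.072]
orientation: [-3.135, -0.187, 0.001]
force: [0.1, -0.7, -0.7]
opening: 0.0932
```

```bash
python3 - <<'E'
from plant import *
from h import *
s=read_state();goto(s,[.4434,-.1964,-.031],97)
c=read_camera("wrist");f=c["frame"][:,:,::-1].copy();cv2.imwrite(f"pics/wrist8.png",f)
E
```

```text
tool axes x,y,z in world: [[0.993, 0.119, -0.001], [0.119, -0.993, -0.001], [-0.001, 0.001, -1.0]]
pos [ 0.443  -0.1941  0.072 ] shift [1.00e-03 2.50e-02 1.03e+00] turn [-0.0004  0.0002 -0.001 ] deg [-0.1  0.  -0.2] t 14.7
```

View pics/wrist8.png

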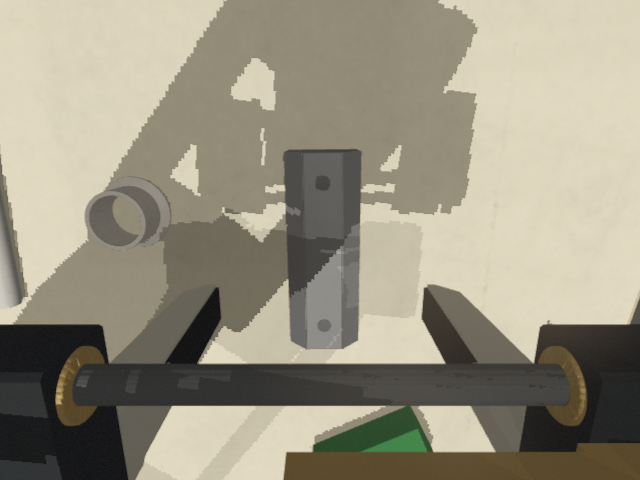

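The long bar at (323,250) is centred between the fingers and the ferrule at (125,215) is clear of them. Descending and gripping.

Call:
move_arm([
  [0,0.02,0.4,0,0,0,1],
  [0,0.02,0.75,0,0,0,1],
  [0,0.02,0.9,0,0,0,1],
  [0,0.02,0.97,0,0,0,1],
  [0,0.02,1,0,0,0,1],
  [0,0.02,1,0,0,0,1],
])

```text
t: 15.35
tool_pos: [0.444, -0.1974, -0.0269]
orientation: [3.136, 0.187, 0.001]
force: [0.2, 0.2, 0.3]
opening: 0.0931
```

Call:
move_arm([
  [0,0,0.02,0,0,0,-1],
  [0,0,0.02,0,0,0,-1],
  [0,0,0.02,0,0,0,-1],
  [0,0,0.02,0,0,0,-1],
  [0,0,0.02,0,0,0,-1],
  [0,0,0.02,0,0,0,-1],
  [0,0,0.02,0,0,0,-1],
  [0,0,0.02,0,0,0,-1],
], squeeze=20)

```text
t: 16.15
tool_pos: [0.4434, -0.1975, -0.0295]
orientation: [-3.136, -0.187, 0.0]
force: [-0.9, 0.5, 0.5]
opening: 0.0479
```

```bash
python3 - <<'E'
from plant import *
from h import *
s=read_state();print(s["opening"],s["force"]);goto(s,[.6526,-.0162,.07],74.6-90)
E
```

```text
0.04789328546135768 [-0.90912388  0.4918297   0.47121334]
tool axes x,y,z in world: [[0.993, 0.119, -0.0], [0.119, -0.993, -0.0], [-0.0, 0.0, -1.0]]
pos [ 0.4434 -0.1975 -0.0295] shift [ 2.292 -1.552 -0.995] turn [-1.000e-04 -0.000e+00 -3.766e-01] deg [ -0.   -0.  -67.8] t 16.15
```

Call:
move_arm([
  [0,0,-0.4,0,0,0,-1],
  [0,0,-0.8,0,0,0,-1],
  [0.1,-0.1,-1,0,0,-0.04,-1],
  [0.3,-0.3,-1,0,0,-0.08,-1],
  [0.5,-0.4,-1,0,0,-0.12,-1],
  [0.7,-0.5,-1,0,0,-0.16,-1],
  [0.9,-0.6,-1,0,0,-0.2,-1],
  [1,-0.7,-1,0,0,-0.2,-1],
])

```text
t: 16.95
tool_pos: [0.5352, -0.1154, 0.0699]
orientation: [-2.923, -1.15, 0.001]
force: [-0.7, -0.5, -3.0]
opening: 0.048
```

```bash
python3 - <<'E'
from plant import *
from h import *
s=read_state();print(s["opening"],s["force"],s["q"].round(2));goto(s,[.62,-.03,.07],74.6-90)
E
```

```text
0.047973928941911784 [-0.71870141 -0.45585309 -3.04962438] [-0.31  0.07  1.76  0.    1.31  0.52]
tool axes x,y,z in world: [[0.732, 0.681, -0.0], [0.681, -0.732, -0.0], [-0.0, 0.0, -1.0]]
pos [ 0.5352 -0.1154  0.0699] shift [ 1.203e+00 -4.700e-02 -1.000e-03] turn [-0.0002  0.     -0.1758] deg [ -0.    0.  -31.6] t 16.95
```

Call:
move_arm([
  [0.3,0,0,0,0,-0.04,-1],
  [0.6,0,0,0,0,-0.08,-1],
  [0.9,0,0,0,0,-0.12,-1],
  [1,-0.05,0,0,0,-0.16,-1],
  [1,-0.05,0,0,0,-0.176,-1],
  [1,-0.05,0,0,0,-0.176,-1],
])

```text
t: 17.55
tool_pos: [0.6037, -0.044, 0.0697]
orientation: [-2.502, -1.899, 0.002]
force: [0.1, 0.5, -2.1]
opening: 0.0476
```

```bash
python3 - <<'E'
from plant import *
from h import *
s=read_state();print(s["opening"],s["force"],s["q"].round(2));goto(s,[.6526,-.0162,.07],74.6-90)
for n in("wrist","side","top"):
    c=read_camera(n);f=c["frame"][:,:,::-1].copy();cv2.imwrite(f"pics/{n}9.png",f)
E
```

```text
0.04764809874167876 [ 0.08346779  0.50468505 -2.11014958] [-0.16  0.22  1.59 -0.    1.33  0.12]
tool axes x,y,z in world: [[0.269, 0.963, -0.0], [0.963, -0.269, -0.002], [-0.002, 0.0, -1.0]]
pos [ 0.6037 -0.044   0.0697] shift [ 0.399  0.396 -0.004] turn [-0.0005  0.0001 -0.0012] deg [-0.1  0.  -0.2] t 17.55
```

View pics/wrist9.png

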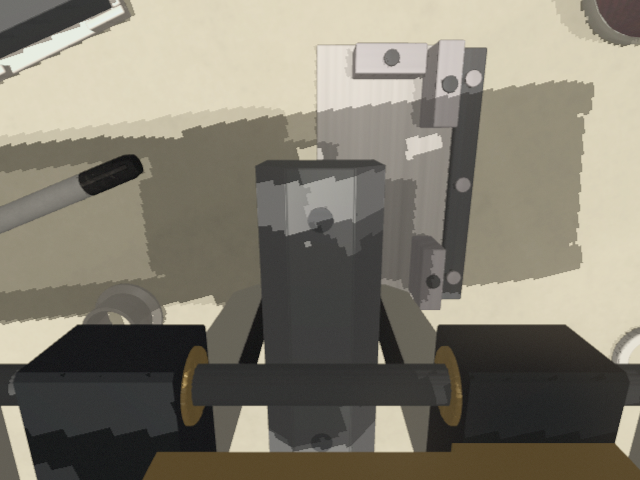

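View pics/side9.png

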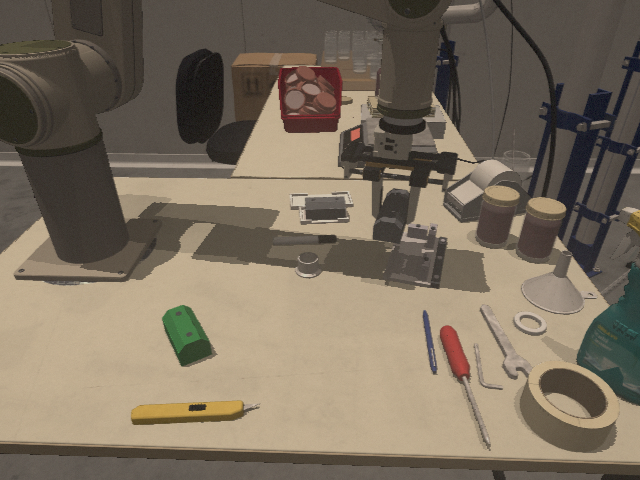

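```bash
python3 - <<'E'
import cv2
f=cv2.imread("pics/wrist9.png");cv2.imwrite("pics/w9c.png",cv2.resize(f[30:180,300:500],None,fx=4,fy=4,interpolation=cv2.INTER_CUBIC))
cv2.imwrite("pics/w9d.png",cv2.resize(f[200:330,370:500],None,fx=4,fy=4,interpolation=cv2.INTER_CUBIC))
E
```

```text
(no output)
```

View pics/w9c.png

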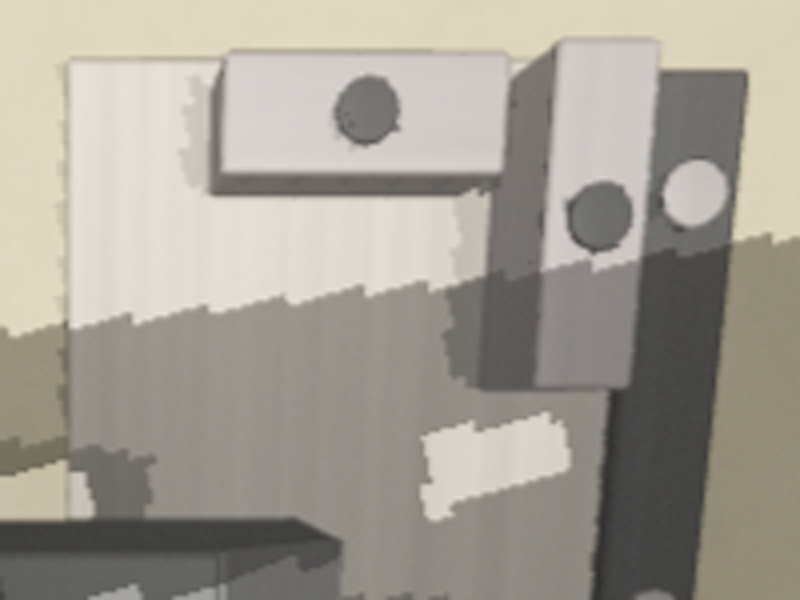

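View pics/w9d.png

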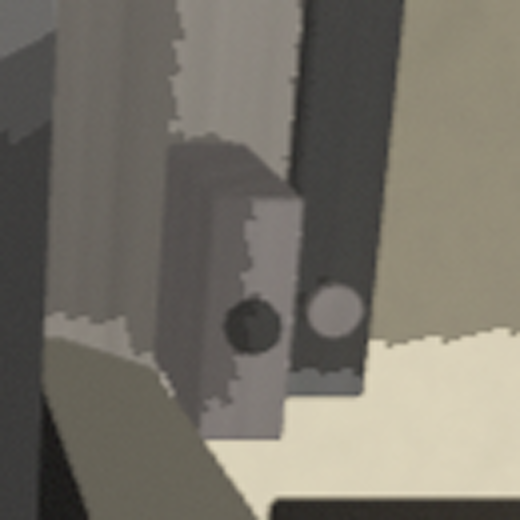

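```bash
python3 - <<'E'
from plant import *
from h import *
s=read_state();c=read_camera("wrist");print(s["tool_pos"])
def p(L,o,z): return cast(c,(np.array(L)+.5)/4-.5+np.array(o),z)[:,:2]
o1,o2=(300,30),(370,200)
FLt=p([[556,42],[534,388]],o1,.042);FLb=p([[481,388]],o1,.008)
FRt=p([[217,192],[203,438]],o2,.042);FRb=p([[168,150],[155,355]],o2,.008)
St=p([[221,172],[505,174]],o1,.034);Sb=p([[212,194],[490,190]],o1,.008)
B=p([[70,60],[68,500]],o1,.008)
d=FLt.mean(0)-FRt.mean(0);print("fence dir deg",np.degrees(np.arctan2(d[1],d[0])), "bed",np.degrees(np.arctan2(*(B[0]-B[1])[::-1])))
for ang in(74.6,75):
    a=np.radians(ang);ey=np.array([np.cos(a),np.sin(a)]);ex=np.array([ey[1],-ey[0]])
    for n,P in dict(FLt=FLt,FLb=FLb,FRt=FRt,FRb=FRb).items(): print(n,"nest x",(P@ex-.024).round(4), "y",(P@ey).round(4))
    print("bed x",(B@ex+.042).round(4),"stop nest y",(St@ey-.065).round(4),(Sb@ey-.065).round(4))
    print("notch ys: +36:",(FLt[1]@ey-.036).round(4),(FLb[0]@ey-.036).round(4)," -36:",(FRt[0]@ey+.036).round(4),(FRb[0]@ey+.036).round(4))
    n=ex*.6345+ey*.153; print("top-based nest in these",n, "tcp nest-axes",s["tool_pos"][:2]@ex,s["tool_pos"][:2]@ey)
E
```

```text
[ 0.60388724 -0.0448184   0.07013332]
fence dir deg 74.4798104868525 bed 73.79001695983015
FLt nest x [0.6337 0.6339] y [0.2387 0.1944]
FLb nest x [0.6346] y [0.1948]
FRt nest x [0.6334 0.6338] y [0.1231 0.0818]
FRb nest x [0.6335 0.6333] y [0.1207 0.0821]
bed x [0.6345 0.6336] stop nest y [0.159  0.1585] [0.1592 0.1595]
notch ys: +36: 0.1584 0.1588  -36: 0.1591 0.1567
top-based nest in these [ 0.65234862 -0.02098876] tcp nest-axes 0.5941067091882628 0.11715673954647526
FLt nest x [0.6353 0.6353] y [0.2341 0.1898]
FLb nest x [0.636] y [0.1902]
FRt nest x [0.6342 0.6344] y [0.1185 0.0773]
FRb nest x [0.6343 0.6339] y [0.1161 0.0775]
bed x [0.6362 0.6348] stop nest y [0.1547 0.1539] [0.155  0.1549]
notch ys: +36: 0.1538 0.1542  -36: 0.1545 0.1521
top-based nest in these [ 0.65247925 -0.01643403] tcp nest-axes 0.594910132921274 0.11300627093776552
```

The wrist view gives fence direction 74.6° and the nest at (0.653,-0.016), within about 1 mm of the top view. I'll go above a point 10 mm off the fence and 8 mm off the stop, then lower.

```bash
python3 - <<'E'
from plant import *
from h import *
goto(read_state(),[.6412,-.0207,.0],74.6-90)
E
```

```text
tool axes x,y,z in world: [[0.27, 0.963, -0.0], [0.963, -0.27, -0.0], [-0.0, -0.0, -1.0]]
pos [ 0.604  -0.0449  0.0703] shift [0.334 0.293 0.703] turn [-0.0001  0.     -0.0016] deg [-0.   0.  -0.3] t 17.75
```

Call:
move_arm([
  [0.3,0.25,0,0,0,0,-1],
  [0.33,0.29,0.2,0,0,-0.002,-1],
  [0.33,0.29,0.4,0,0,-0.002,-1],
  [0.33,0.29,0.45,0,0,-0.002,-1],
  [0.33,0.29,0.45,0,0,-0.002,-1],
  [0.33,0.29,0.45,0,0,-0.002,-1],
])

```text
t: 18.35
tool_pos: [0.6416, -0.0209, 0.0264]
orientation: [2.495, 1.907, 0.001]
force: [0.7, 0.2, -2.9]
opening: 0.0479
```

```bash
python3 - <<'E'
from plant import *
from h import *
s=read_state();goto(s,[.6412,-.0207,-.021],74.6-90);print(s["opening"])
for n in("wrist","side"):
    c=read_camera(n);f=c["frame"][:,:,::-1].copy();cv2.imwrite(f"pics/{n}10.png",f if n=="wrist" else cv2.resize(f[130:310,330:530],None,fx=4,fy=3))
E
```

```text
tool axes x,y,z in world: [[0.262, 0.965, 0.0], [0.965, -0.262, 0.001], [0.001, -0.0, -1.0]]
pos [ 0.6416 -0.0209  0.0264] shift [ 0.001 -0.005  0.474] turn [ 0.0003 -0.      0.001 ] deg [ 0.1 -0.   0.2] t 18.35
0.047936624652732074
```

View pics/wrist10.png

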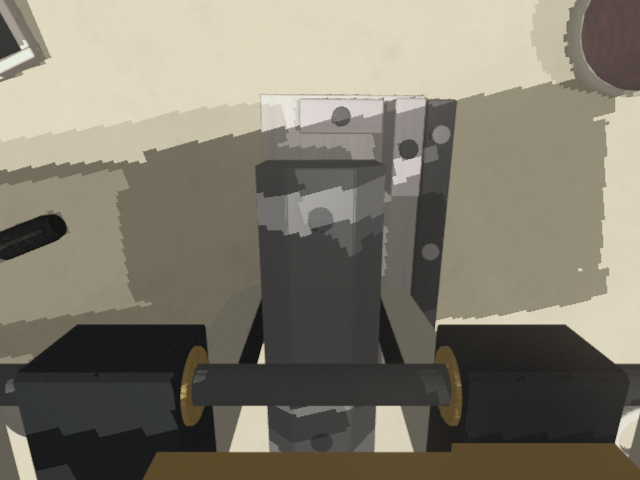

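View pics/side10.png

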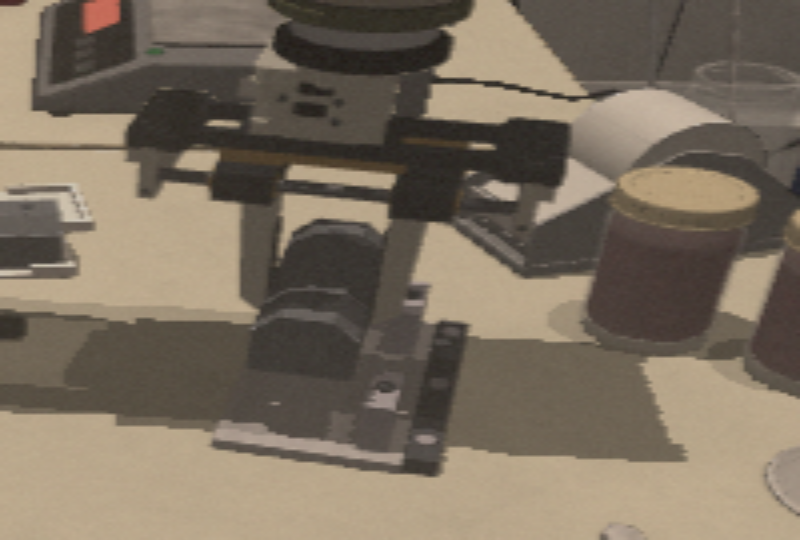

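The bar is level above the bed, with the stop at (340,115) ahead of its end and the fence at (408,140) to its right. Lowering.

Call:
move_arm([
  [0,0,0.15,0,0,0,-1],
  [0,0,0.3,0,0,0,-1],
  [0,0,0.38,0,0,0,-1],
  [0,0,0.43,0,0,0,-1],
  [0,0,0.45,0,0,0,-1],
  [0,0,0.46,0,0,0,-1],
  [0,0,0.46,0,0,0,-1],
])

```text
t: 19.15
tool_pos: [0.6415, -0.0206, -0.0202]
orientation: [2.495, 1.909, 0.001]
force: [0.9, -0.1, -2.9]
opening: 0.0481
```

Call:
move_arm([
  [0,0,0.01,0,0,0,-1],
  [0,0,0.02,0,0,0,-1],
  [0,0,0.02,0,0,0,-1],
])

```text
t: 19.45
tool_pos: [0.642, -0.0206, -0.0215]
orientation: [2.494, 1.909, 0.002]
force: [0.1, 0.9, 3.2]
opening: 0.0476
```

It's on the bed. Now I'll ease it along tool +x to the stop, watching the force.

Call:
move_arm([
  [0.02,0,-0.01,0,0,0,-1],
  [0.04,0,-0.01,0,0,0,-1],
  [0.05,0,-0.01,0,0,0,-1],
  [0.06,0,-0.01,0,0,0,-1],
  [0.06,0,-0.01,0,0,0,-1],
])

```text
t: 19.95
tool_pos: [0.6429, -0.0145, -0.0215]
orientation: [2.495, 1.91, 0.0]
force: [0.0, 0.7, -0.5]
opening: 0.0479
```

Call:
move_arm([
  [0.01,0,0,0,0,0,-1],
  [0.02,0,0,0,0,0,-1],
  [0.02,0,0,0,0,0,-1],
])

```text
t: 20.25
tool_pos: [0.6434, -0.0127, -0.0215]
orientation: [2.495, 1.909, 0.0]
force: [-0.1, 0.4, 1.2]
opening: 0.0477
```

Call:
move_arm([
  [0.01,0,0,0,0,0,-1],
  [0.01,0,0,0,0,0,-1],
])

```text
t: 20.45
tool_pos: [0.6436, -0.0117, -0.0215]
orientation: [2.495, 1.909, 0.0]
force: [0.1, -0.3, 1.1]
opening: 0.0476
```

Call:
move_arm([
  [0.01,0,0,0,0,0,-1],
  [0.01,0,0,0,0,0,-1],
])

```text
t: 20.65
tool_pos: [0.6438, -0.0108, -0.0215]
orientation: [2.495, 1.909, 0.0]
force: [-0.0, -0.4, 0.3]
opening: 0.0484
```

Call:
move_arm([
  [0.01,0,0,0,0,0,-1],
  [0.01,0,0,0,0,0,-1],
])

```text
t: 20.85
tool_pos: [0.6438, -0.0108, -0.0215]
orientation: [2.495, 1.909, -0.002]
force: [-0.9, -4.6, 2.0]
opening: 0.0479
```

```bash
python3 - <<'E'
from plant import *
from h import *
s=read_state();print(s["force"])
c=read_camera("wrist");f=c["frame"][:,:,::-1].copy();cv2.imwrite(f"pics/wrist11.png",cv2.resize(f[60:300,220:480],None,fx=2.5,fy=2.5))
E
```

```text
[-0.86923821 -4.62441048  1.99266821]
```

View pics/wrist11.png

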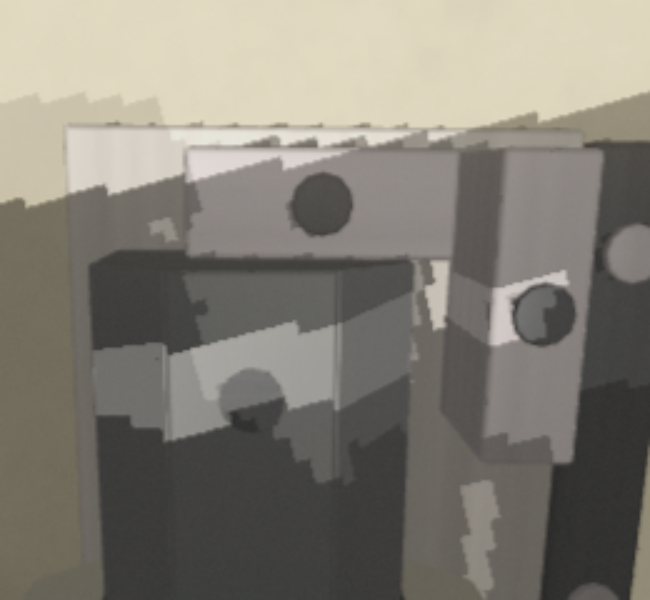

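The bar's end touches the stop, with a 4.6 N reaction. Now I'll slide it along tool +y to the fence.

Call:
move_arm([
  [-0.01,0.02,0,0,0,0,-1],
  [-0.01,0.04,0,0,0,0,-1],
  [-0.01,0.06,0,0,0,0,-1],
  [-0.01,0.07,0,0,0,0,-1],
  [-0.01,0.08,0,0,0,0,-1],
  [-0.01,0.08,0,0,0,0,-1],
])

```text
t: 21.5
tool_pos: [0.6518, -0.013, -0.0215]
orientation: [2.495, 1.909, 0.0]
force: [-1.4, -1.6, 1.5]
opening: 0.0477
```

Call:
move_arm([
  [0,0.01,0,0,0,0,-1],
  [0,0.01,0,0,0,0,-1],
])

```text
t: 21.7
tool_pos: [0.6522, -0.013, -0.0215]
orientation: [-2.494, -1.909, 0.001]
force: [-4.8, 0.1, 4.4]
opening: 0.0481
```

Call:
move_arm([
  [0,0.01,0,0,0,0,-1],
  [0,0.01,0,0,0,0,-1],
])

```text
t: 21.9
tool_pos: [0.6525, -0.0128, -0.0216]
orientation: [-2.494, -1.908, 0.001]
force: [-6.3, 1.4, 7.3]
opening: 0.048
```

There is steady fence contact. I'll open just enough for the finger to stay clear of the strip.

Call:
move_arm([
  [0,-0.01,0,0,0,0,0.18],
  [0,-0.01,0,0,0,0,0.18],
  [0,-0.01,0,0,0,0,0.18],
  [0,-0.01,0,0,0,0,0.18],
])

```text
t: 22.3
tool_pos: [0.6525, -0.0132, -0.0217]
orientation: [2.495, 1.909, 0.0]
force: [0.1, 0.1, -0.6]
opening: 0.055
```

```bash
python3 - <<'E'
from plant import *
from h import *
s=read_state();print(s["force"],s["opening"],s["tool_pos"])
c=read_camera("wrist");f=c["frame"][:,:,::-1].copy();cv2.imwrite(f"pics/wrist12.png",f)
E
```

```text
[ 0.13000524  0.06484712 -0.55017644] 0.05496697501663812 [ 0.65251936 -0.01317868 -0.02170563]
```

View pics/wrist12.png

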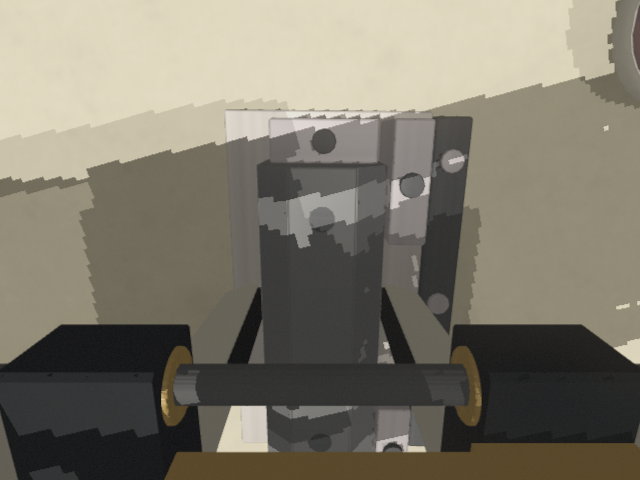

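It's released, with the bar in the corner of stop (323,140) and fence (412,185). I'll lift off slowly.

Call:
move_arm([
  [0,0,-0.04,0,0,0,0.18],
  [0,0,-0.1,0,0,0,0.18],
  [0,0,-0.17,0,0,0,0.18],
  [0,0,-0.25,0,0,0,0.18],
  [0,0,-0.34,0,0,0,0.18],
  [0,0,-0.5,0,0,0,0.18],
  [0,0,-0.75,0,0,0,0.18],
  [0,0,-1,0,0,0,0.18],
])

```text
t: 23.15
tool_pos: [0.6523, -0.0132, 0.0801]
orientation: [-2.495, -1.909, 0.0]
force: [0.8, -0.1, 0.3]
opening: 0.0546
```

Call:
move_arm([
  [0,-0.3,0,0,0,0,-1],
  [0,-0.6,0,0,0,0,-1],
  [0,-0.6,0,0,0,0,-1],
  [0,-0.6,0,0,0,0,-1],
])

```text
t: 23.55
tool_pos: [0.5948, 0.0025, 0.0797]
orientation: [2.494, 1.909, 0.002]
force: [0.4, 0.1, 0.4]
opening: 0.0275
```

```bash
python3 - <<'E'
from plant import *
from h import *
s=read_state();print(s["force"],s["opening"],s["tool_pos"],s["q"].round(2),s["t"])
for n in("wrist","side"):
    c=read_camera(n);f=c["frame"][:,:,::-1].copy();cv2.imwrite(f"pics/{n}13.png",f if n=="wrist" else cv2.resize(f[130:310,330:530],None,fx=4,fy=3))
E
```

```text
[0.38280156 0.08632206 0.35904973] 0.02754909392682165 [0.59478315 0.00254459 0.07969108] [-0.08  0.18  1.62 -0.    1.34  0.18] 23.55
```

View pics/wrist13.png

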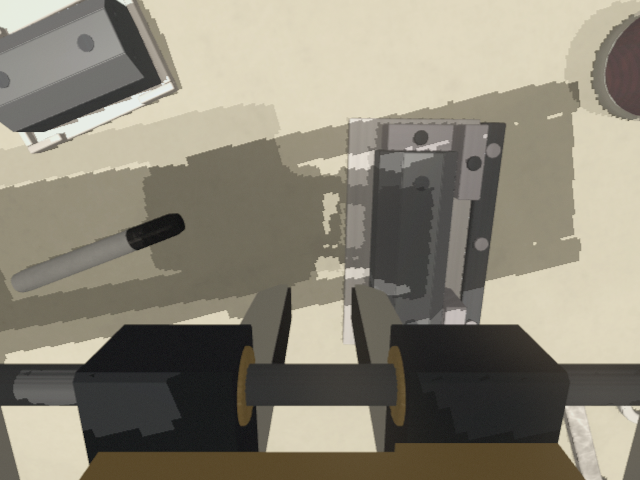

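View pics/side13.png

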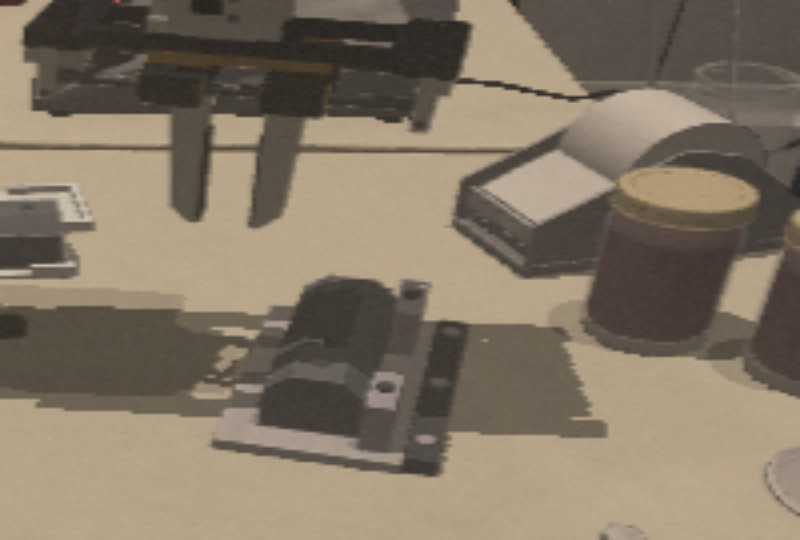

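The bar lies square in the corner of fence and stop, released. Next is the push pose: jaws closed, jaw axis along the fence, tool tilted 45° so the tip faces the near bevel squarely.

```bash
cat > push.py <<'E'
from plant import *
from h import *
a=np.radians(74.6);ey=np.array([np.cos(a),np.sin(a),0]);ex=np.array([ey[1],-ey[0],0]);ez=np.array([0,0,1.])
T=np.radians(45)
z=np.sin(T)*ex-np.cos(T)*ez; x=np.cos(T)*ex+np.sin(T)*ez; y=np.cross(z,x)
Rp=Ro.from_matrix(np.c_[x,y,z])
mid=ex*(.633-.018)+ey*.159+ez*.042
def pose(back): return mid+(.037-back)*z
E
python3 - <<'E'
from push import *
s=read_state()
goto(s,pose(.06),R=Rp);goto(s,pose(.06)-.05*ex+.06*ez,R=Rp)
E
```

```text
tool axes x,y,z in world: [[0.261, 0.965, 0.0], [0.965, -0.261, 0.002], [0.002, -0.0, -1.0]]
pos [0.5958 0.0022 0.0796] shift [-0.015  0.248  0.214] turn [-0.1955  0.1945  0.4732] deg [-35.2  35.   85.2] t 23.65
tool axes x,y,z in world: [[0.261, 0.965, 0.0], [0.965, -0.261, 0.002], [0.002, -0.0, -1.0]]
pos [0.5958 0.0022 0.0796] shift [-0.012 -0.25  -0.387] turn [-0.1955  0.1945  0.4732] deg [-35.2  35.   85.2] t 23.65
```

Call:
move_arm([
  [0,-0.1,-0.3,0,0,0,-1],
  [0,-0.25,-0.6,-0.02,0.02,0.047,-1],
  [0,-0.25,-0.6,-0.039,0.039,0.095,-1],
  [0,-0.25,-0.6,-0.059,0.058,0.142,-1],
  [0,-0.25,-0.6,-0.078,0.078,0.189,-1],
  [0,-0.25,-0.6,-0.098,0.097,0.237,-1],
  [0,-0.25,-0.6,-0.108,0.107,0.26,-1],
  [0,-0.25,-0.6,-0.108,0.107,0.26,-1],
])

```text
t: 24.45
tool_pos: [0.5701, 0.0086, 0.1383]
orientation: [2.915, 0.696, 0.705]
force: [-0.3, 0.3, 0.6]
opening: 0.0006
```

```bash
python3 - <<'E'
from push import *
s=read_state();print(s["q"].round(2))
goto(s,pose(.06)-.05*ex+.06*ez,R=Rp)
E
```

```text
[-0.16 -0.44  2.16  0.14  0.97  0.89]
tool axes x,y,z in world: [[0.793, 0.442, 0.419], [0.413, -0.896, 0.163], [0.447, 0.044, -0.893]]
pos [0.5701 0.0086 0.1383] shift [-0.08  -0.018  0.184] turn [-0.0873  0.0874  0.2115] deg [-15.7  15.7  38.1] t 24.45
```

Call:
move_arm([
  [0,0,0.05,-0.02,0.02,0.047,-1],
  [0,0,0.1,-0.039,0.039,0.095,-1],
  [0,0,0.15,-0.059,0.058,0.142,-1],
  [-0.04,0,0.18,-0.078,0.078,0.189,-1],
  [-0.08,-0.02,0.18,-0.087,0.087,0.211,-1],
  [-0.08,-0.02,0.18,-0.087,0.087,0.211,-1],
  [-0.08,-0.02,0.18,-0.087,0.087,0.211,-1],
])

```text
t: 25.15
tool_pos: [0.5715, 0.0083, 0.119]
orientation: [2.788, -0.369, 1.153]
force: [0.3, 0.6, 0.5]
opening: 0.0005
```

```bash
python3 - <<'E'
from push import *
s=read_state();print(s["q"].round(2),s["force"])
goto(s,pose(.03),R=Rp)
tip=s["tool_pos"]-.037*Ro.from_rotvec(s["orientation"]).as_matrix()[:,2]
for n in("wrist","side"):
    c=read_camera(n);f=c["frame"][:,:,::-1].copy()
    for p,col in((tip,(0,0,255)),(s["tool_pos"],(255,0,0)),(mid,(0,255,0))):
        q=proj(c,[p])[0].round().astype(int);cv2.circle(f,tuple(q),1,col,-1)
    cv2.imwrite(f"pics/{n}14.png",f if n=="wrist" else cv2.resize(f[130:310,330:530],None,fx=4,fy=3))
E
```

```text
[ 0.12 -0.65  2.48 -0.47  0.62  2.24] [0.34466701 0.61666013 0.53141536]
tool axes x,y,z in world: [[0.684, -0.184, 0.706], [-0.261, -0.965, 0.001], [0.682, -0.185, -0.708]]
pos [0.5715 0.0083 0.119 ] shift [-0.075  0.01   1.083] turn [-0.0008  0.0004  0.0014] deg [-0.1  0.1  0.2] t 25.15
```

View pics/wrist14.png

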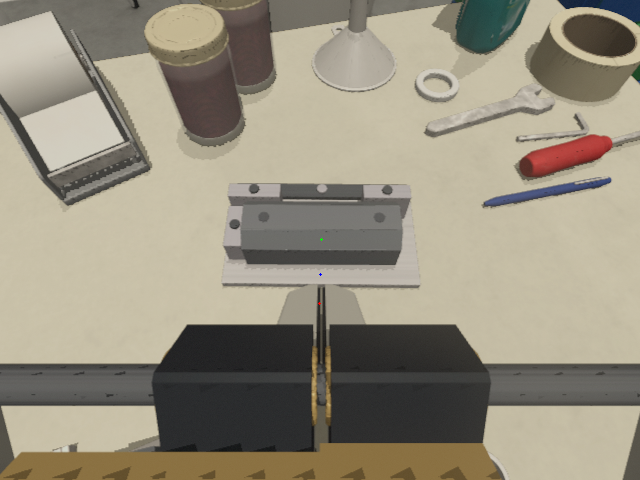

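View pics/side14.png

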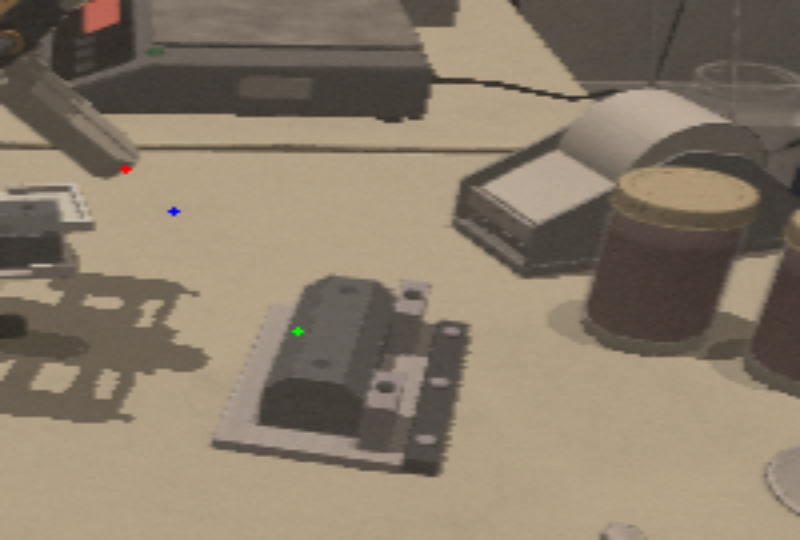

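Both views confirm the 37 mm offset lies along the tool axis, because the red dot falls on the visible fingertip. They also show the target (green) on the near bevel at (321,239). Approaching along the tool axis.

Call:
move_arm([
  [-0.02,0,0.2,0,0,0,-1],
  [-0.05,0,0.5,0,0,0,-1],
  [-0.07,0.01,0.8,0,0,0,-1],
  [-0.07,0.01,1,0,0,0,-1],
  [-0.07,0.01,1,0,0,0,-1],
  [-0.07,0.01,1,0,0,0,-1],
])

```text
t: 25.85
tool_pos: [0.6345, -0.0109, 0.0429]
orientation: [2.789, -0.366, 1.148]
force: [1.3, -0.1, -0.4]
opening: 0.0006
```

```bash
python3 - <<'E'
from push import *
s=read_state();print(s["q"].round(2),s["force"])
goto(s,pose(.0),R=Rp)
E
```

```text
[ 0.04 -0.24  2.35 -0.69  0.34  2.45] [ 1.27040299 -0.07001534 -0.420092  ]
tool axes x,y,z in world: [[0.686, -0.182, 0.704], [-0.259, -0.966, 0.004], [0.68, -0.185, -0.71]]
pos [ 0.6345 -0.0109  0.0429] shift [-0.002 -0.01   0.379] turn [-0.0006  0.0012  0.0023] deg [-0.1  0.2  0.4] t 25.85
```

The wrist is nearing its singularity (q5=0.34, q6=2.45 of 2.66), so I'll ease the tilt to 33° before contact.

```bash
sed -i 's/radians(45)/radians(33)/; s/ez\*.042/ez*.042-.005*x/' push.py; python3 - <<'E'
from push import *
s=read_state();goto(s,pose(.03),R=Rp)
E
```

```text
tool axes x,y,z in world: [[0.686, -0.182, 0.704], [-0.259, -0.966, 0.004], [0.68, -0.185, -0.71]]
pos [ 0.6345 -0.0109  0.0429] shift [-0.066 -0.011  0.068] turn [-0.0003 -0.0655  0.0023] deg [ -0.1 -11.8   0.4] t 25.85
```

Call:
move_arm([
  [-0.03,-0.01,0,0,-0.02,0,-1],
  [-0.06,-0.01,0.03,0,-0.04,0.002,-1],
  [-0.07,-0.01,0.07,0,-0.066,0.002,-1],
  [-0.07,-0.01,0.07,0,-0.066,0.002,-1],
  [-0.07,-0.01,0.07,0,-0.066,0.002,-1],
])

```text
t: 26.35
tool_pos: [0.6356, -0.0094, 0.035]
orientation: [2.915, -0.392, 0.87]
force: [-0.1, 0.3, 0.1]
opening: 0.0007
```

```bash
python3 - <<'E'
from push import *
s=read_state();print(s["q"].round(2),s["force"],s["t"]);goto(s,pose(.0),R=Rp)
E
```

```text
[-0.   -0.14  2.17 -0.27  0.56  2.02] [-0.14516247  0.32734247  0.10676184] 26.35
tool axes x,y,z in world: [[0.807, -0.222, 0.548], [-0.264, -0.965, -0.002], [0.529, -0.143, -0.837]]
pos [ 0.6356 -0.0094  0.035 ] shift [-0.015  0.008  0.309] turn [-0.0008 -0.0012  0.0002] deg [-0.1 -0.2  0. ] t 26.35
```

Better joint margins now. Advance to about 5 mm before contact, then take small steps.

Call:
move_arm([
  [-0.01,0.01,0.1,0,0,0,-1],
  [-0.01,0.01,0.18,0,0,0,-1],
  [-0.01,0.01,0.23,0,0,0,-1],
  [-0.01,0.01,0.25,0,0,0,-1],
  [-0.01,0.01,0.25,0,0,0,-1],
])

```text
t: 26.85
tool_pos: [0.646, -0.0135, 0.0104]
orientation: [2.917, -0.391, 0.861]
force: [0.6, -0.3, 0.4]
opening: 0.0003
```

```bash
python3 - <<'E'
from push import *
s=read_state();print(s["q"].round(2),s["force"],s["t"]);goto(s,pose(.0),R=Rp)
for n in("wrist","side"):
    c=read_camera(n);f=c["frame"][:,:,::-1].copy()
    cv2.imwrite(f"pics/{n}15.png",f if n=="wrist" else cv2.resize(f[130:310,330:530],None,fx=4,fy=3))
E
```

```text
[-0.01 -0.06  2.15 -0.28  0.51  2.03] [ 0.55084317 -0.31389414  0.40468368] 26.85
tool axes x,y,z in world: [[0.81, -0.222, 0.543], [-0.263, -0.965, -0.001], [0.524, -0.142, -0.84]]
pos [ 0.646  -0.0135  0.0104] shift [ 0.027 -0.005  0.043] turn [-0.0006  0.0006  0.0005] deg [-0.1  0.1  0.1] t 26.85
```

View pics/side15.png

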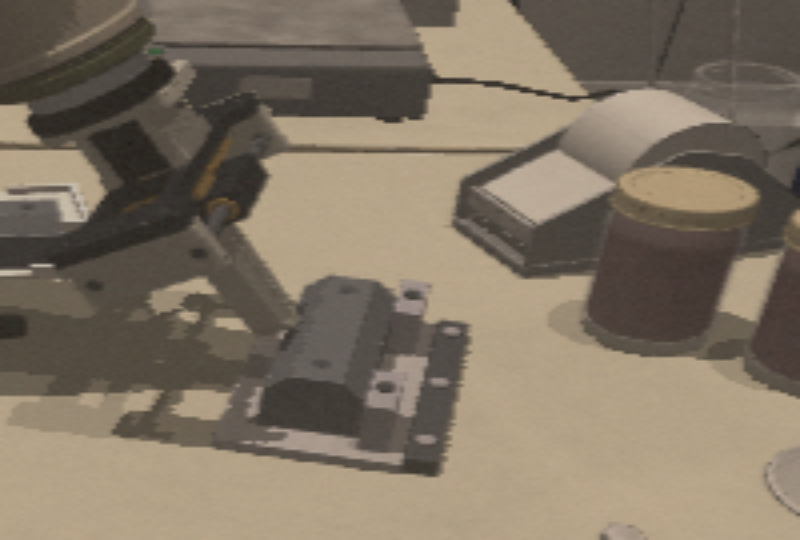

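The tip is just short of the near bevel. I'll step diagonally in (down and to the fence) in small amounts.

Call:
move_arm([
  [0.02,0,0.02,0,0,0,-1],
  [0.03,0,0.03,0,0,0,-1],
  [0.03,0,0.04,0,0,0,-1],
  [0.03,0,0.04,0,0,0,-1],
])

```text
t: 27.35
tool_pos: [0.6518, -0.0147, 0.0105]
orientation: [2.917, -0.392, 0.865]
force: [-3.1, 1.0, 4.4]
opening: 0.0005
```

Call:
move_arm([
  [0,0,0.01,0,0,0,-1],
  [0,0,0.02,0,0,0,-1],
  [0,0,0.02,0,0,0,-1],
])

```text
t: 27.65
tool_pos: [0.6525, -0.0149, 0.0101]
orientation: [2.916, -0.392, 0.865]
force: [-32.9, 4.8, 32.1]
opening: 0.0006
```

That reads 33 N towards the fence and 32 N down, more than needed. Backing off a little.

Call:
move_arm([
  [0,0,-0.01,0,0,0,-1],
  [0,0,-0.01,0,0,0,-1],
  [0,0,-0.01,0,0,0,-1],
  [0,0,-0.01,0,0,0,-1],
])

```text
t: 28.05
tool_pos: [0.6522, -0.0148, 0.0103]
orientation: [2.916, -0.392, 0.865]
force: [-14.0, 2.2, 15.4]
opening: 0.0005
```

```bash
python3 - <<'E'
from push import *
for i in range(3):
    s=read_state();print(s["force"].round(1),s["tool_pos"].round(4),s["t"], "nest-axes F",(s["force"]@ex).round(1),(s["force"]@ey).round(1))
    for n in("wrist","side","top")[i:i+1]:
        c=read_camera(n);f=c["frame"][:,:,::-1].copy()
        cv2.imwrite(f"pics/{n}16.png",f if n!="side" else cv2.resize(f[130:310,330:530],None,fx=4,fy=3))
E
```

```text
[-14.    2.2  15.4] [ 0.6522 -0.0148  0.0103] 28.05 nest-axes F -14.1 -1.6
[-13.6   1.3  15.7] [ 0.6522 -0.0148  0.0103] 28.1 nest-axes F -13.5 -2.4
[-15.    1.7  15.9] [ 0.6522 -0.0148  0.0103] 28.15 nest-axes F -14.9 -2.3
```

View pics/wrist16.png

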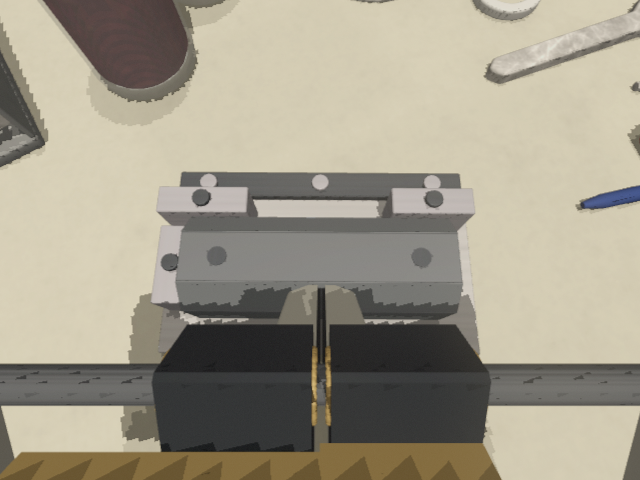

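View pics/top16.png

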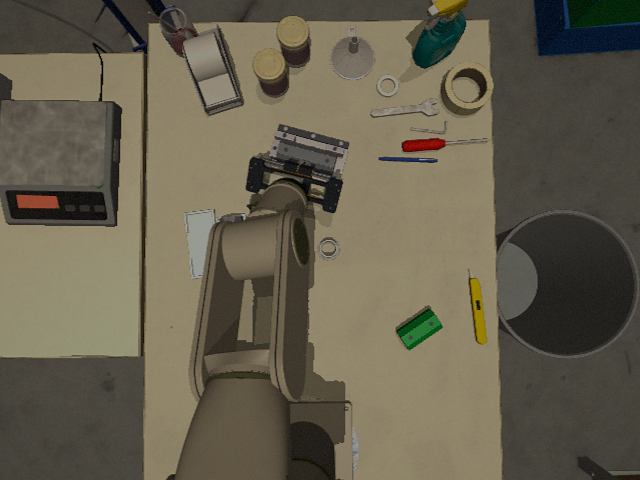

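The push is steady at about 14 N on the fence and 15.5 N down. In the wrist view the bar is parallel to the fence with its end on the stop. The top view shows the ferrule (329,249) and pen (408,159) unmoved. I'll hold briefly, then hand in.

Call:
move_arm([
  [0,0,0,0,0,0,-1],
  [0,0,0,0,0,0,-1],
  [0,0,0,0,0,0,-1],
  [0,0,0,0,0,0,-1],
  [0,0,0,0,0,0,-1],
  [0,0,0,0,0,0,-1],
])

```text
t: 28.8
tool_pos: [0.6522, -0.0148, 0.0103]
orientation: [2.916, -0.392, 0.865]
force: [-14.5, 2.2, 15.8]
opening: 0.0001
```

```bash
python3 - <<'E'
from push import *
s=read_state();print(s["force"],s["tool_pos"],s["t"])
if s["force"]@ex<-8 and s["force"][2]>11: print(close_job()); print(read_state()["force"])
E
```

```text
[-14.45598367   2.16019999  15.75429667] [ 0.65218923 -0.01481215  0.0102902 ] 28.8
the job is handed in; nothing more can be done
None
the job is handed in; nothing more can be done
```

The job is handed in at 28.8 s. The short bar is in the short row of the tray. The long bar is on the fixture bed against the fence and stop block, released and then pressed diagonally on its near bevel with closed jaws.

**Last checks:**
- **Push:** it read about 14 N towards the fence and 16 N down, steady for over 0.7 s. I have no separate reading of the bed and fence contact forces.
- **Long bar:** the wrist view showed it parallel to the fence with its end on the stop.
- **Short bar:** it looked clear of the walls after release. The arm hid it in the final top view, so that check dates from earlier.
- **Bystanders:** the final top view showed the ferrule and pen unmoved. The marker was hidden then but lay clear when last seen.

**What disagreed or went wrong:**
- **Fingertip position:** the real fingertips end 37 mm short of the reported TCP. My first grasp therefore closed on air above the short bar; I measured the offset by pictures and a touch, then corrected for it. That touch pressed the bar's top with about 24 N and did not disturb it.
- **Tilt:** I eased the push pose from 45° to 33° because the wrist was close to a joint limit.
- **Overshoot:** the push briefly reached about 33 N on each axis, roughly 46 N combined at the fingertips, before I backed it off. The 40 N limit is stated for the arm and gripper body.

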